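# Gauge the centre thickness of a lens blank

### The job

Set up a thickness reading of the lens blank that lies on the grey rest: swing the thickness gauge's red-knobbed lever right back so that the spindle lifts, carry the lens level in under the raised spindle and lay it gently flat on the round steel stage, rim up against both brass back stops, and let go of it. Then swing the lever fully forward again so that the spindle comes down to rest on the middle of the lens. Keep the lens level throughout and leave the other things on the bench where they are.

Things in the scene. Friction and masses are not known exactly. Their poses are not given: they have to be found in the camera images.
- lens: clear round lens blank, 65 mm in diameter, 9 mm thick, lying flat; origin at the centre of its underside, z up. At the start it lies centred on the lens rest. To be taken across its diameter by the rim
- lens_rest: fixed small round grey pedestal with a blue felt top that carries the lens: foot 54 mm across, post 47 mm across, top 20 mm above the bench; origin at the centre of its underside. The lens rim stands out 9 mm beyond the post all round
- gauge: fixed grey bench thickness gauge. Origin on the bench exactly below the spindle axis; x axis points from the open front, where the user stands, to the 26 mm column at the back (x 76 mm), z up. Base plate 140 x 92 mm (x -40 to +100 mm), its top 19 mm above the bench. The gap over the stage is open to the front and the sides; the hand must lean back to clear the dial above
- stage_centre (a point): centre of the top of the round steel stage, on the spindle axis, 50 mm above the bench; axes as the gauge's. The stage is 44 mm across (its foot 60 mm across, up to 23 mm above the bench)
- stop_left (a point): top of the left of two upright brass stop pins, 6 mm thick, 59 mm above the bench, at gauge x +27.5, y +23 mm; a lens pushed back against both pins lies centred on the stage
- stop_right (a point): top of the right brass stop pin, at gauge x +27.5, y -23 mm
- dial_front (a point): middle of the dial's face, 180 mm above the bench, 10 mm in front of the spindle axis. The dial is 60 mm across and 20 mm deep (150 to 210 mm above the bench); a stem 9 mm thick hangs from it down to 128 mm; the arm behind it is at 169 to 191 mm
- spindle (a joint): height of the spindle's round tip above the stage in m: 0 on the bare stage, about 0.024 when the lever is right back; it falls softly by its own weight as far as lever and lens let it
- spindle_tip (a point): lower end of the spindle (5 mm rod with a 6 mm ball tip), directly above stage_centre
- lever (a joint): angle of the lifting lever in rad: 0 = leaning 0.6 rad forward over the dial (spindle let down), 1.2 = leaning 0.6 rad back (spindle lifted); it turns about the gauge's y axis and stays where it is left; it takes about 2 N at the knob
- lever_hinge (a point): pivot of the lever, 22 mm behind the spindle axis, 229 mm above the bench; axis along the gauge's y
- lever_knob (a point): centre of the red knob (20 mm thick, 22 mm long) at the free end of the lever, 75 mm from lever_hinge; it stands 291 mm above the bench at either end of the swing and 304 mm midway
- black_cup: black open cup, 70 mm across, 58 mm high, bystander; origin at the centre of its underside
- lens_tray_0: small blue open lens box, 35 x 58 x 24 mm, bystander; origin at the centre of its underside
- lens_tray_1: a second small blue open lens box, 35 x 58 x 24 mm, bystander; origin at the centre of its underside
- mini_driver: small red-handled screwdriver lying flat, 119 mm long along its y, bystander; origin at its middle, on the bench
- tweezers: steel tweezers lying flat, 120 mm long along x, bystander; origin at the middle, on the bench
- pliers_1: blue-handled pliers lying flat, 136 x 40 x 11 mm, bystander; origin at the middle, on the bench
- lens_spray: dark grey pump spray bottle, 37 mm thick, 130 mm high, bystander; origin at the centre of its underside

How it is judged:
By the outcome, as a careful person would: the job done as asked, in the order asked, and still so for the second after the job is handed in, with the robot touching nothing.
It also fails if it takes over 72 s, if anything falls off the work surface, if the arm or the gripper's body presses on something with over 40 N, if the wrist force passes 120 N, or if a joint passes its speed limit or range.

### The arm

A 6-joint arm with a two-finger parallel gripper is mounted at the origin on a cart in front of the work surface, level with it; the furniture and walls round the work are solid. World frame = base frame: x ahead of the robot, y to its left, z up, the work surface at z = 0. Lengths are in mm, angles in degrees, forces in N, time in s.
With the tool pointing down it reaches from about 350 to 850 mm from the base axis. Payload 8.1 kg.
Tool frame: the origin (TCP) lies on the centre line of the jaws, within the pads' length; the fingertips stand 14 mm ahead of it and the grasp point (between the pads) lies 5 mm behind it; z points along the fingers, y is the line along which they close (so a half turn about z gives the same grasp; the last joint's range is limited). The gripper opens to 85 mm and grips with 20 to 120 N. Pads are 22 mm wide; open, the fingers measure 114 mm over their backs; the gripper's body (76 mm by 85 mm) begins 54 mm behind the grasp point. The pads swing forward as they close: fully open they stand 13 mm farther back than shut.
Start: joints at [-4.893, 7.471, 85.268, -0, 87.261, -4.893], TCP at [600.005, 0.022, 245.292] pointing down, gripper open.
Joint ranges: [-169.43, 169.43], [-51.17, 129.36], [1.28, 143.12], [-76.62, 256.62], [0, 156.53], [-152.29, 152.29]. Speed limits (degrees/s): [136.94, 136.94, 159.86, 180, 180, 180].

### API

Orientations are given as [roll, pitch, yaw] about the fixed x, y, z axes, in that order (R = Rz(yaw) Ry(pitch) Rx(roll)).
In Python, from bench import sense, snapshot, camera_info, hand_in gives the robot as it stands. The module is installed in compiled form; this text tells all that it offers.
- The arm moves only by the tool apply_moves, never from a script. Its argument "deltas" is a list of rows, each a list of 7 numbers: the shift along the tool's x, y, z scaled (see below), then the turn, a rotation vector about the tool's x, y, z scaled (see below), then the opening, from 0 (shut) to 1 (fully open). In form: [[dx, dy, dz, ax, ay, az, claw], ...]. A call has 1 to 8 rows; each row shifts and turns the commanded pose from where the row before left it, along the tool's axes as they then stand; what a row does not reach is not made up. The controller multiplies each number of a shift by 0.03 m and each number of a turn by 0.08 rad. A row lasts 1/8 s, in which the tool goes at most 62.5 mm and 10.7 degrees, less where a joint would pass 70% of its speed; a pose out of reach is approached as far as the arm can. A call with a number of a shift or a turn outside -1 to 1 is refused whole. A call with a gripper value outside its range is refused whole. The fingers move at their own pace and stop on an object; "grip_force" is the grip in N (left out, the last holds). Time passes only in rows, so rows that do not move let the fingers close. It gives the time, the measured TCP pose, the force, the opening and the grip force at its end, in the units of the state.
- sense(): the state, without advancing time (a new reading comes with each control period).
- snapshot(name): name is "scene" or "side" or "wrist"; returns the picture (384x512x3 uint8, red, green, blue); there is no depth.
- camera_info(name): a dict with "vertical_fov" (degrees; the focal length in pixels is half the picture's height over the tangent of half this angle, whatever the lens; pixels are square), "cx", "cy" (the principal point, pixels), "k1" (the pictures are not rectified: a ray, as slopes to the right and down, at radius r is drawn at 1 + k1 r^2 times it, then the intrinsics apply), "origin" and "rotation" of the camera in the world; the wrist camera has in their place "tool_from_camera" (4x4, takes a point from camera to tool coordinates, whose origin is the TCP and whose axes are the flange's). Camera axes: x right, y up, looking along -z (the intrinsics and any distortion apply to the point x, -y, -z); pixel columns grow to the right and rows downward; lengths in mm; the calibration is good to about 2 mm. A picture is of the moment at which its call begins: read the wrist's pose just before it. camera_info takes no time and is no camera call.
- hand_in(): hands the job in; it is judged then, once.
The state is a dict: "time": time; "joint_pos": joint angles; "qd": joint speeds; "joint_efforts": joint torques, N m; "tool_pos": TCP position; "tcp_rot": TCP orientation; "ft_force": force on the tool from outside, world axes, zero at the start; "wrist_torque": the same for the moment, N m; "finger_gap": finger opening in mm; "grip_force": force on a finger pad.
Only numpy, scipy, OpenCV 4.12 (cv2) and the standard library are available. Lean on these libraries where they do the work, as an engineer would, in place of code of your own. Each camera call takes 0.05 s, during which the arm holds its last target. There are 200 camera calls.

## Working session

There is one attempt and no reset: what is moved stays moved. The work goes in short steps, Python scripts to look and compute and a tool call to move; the robot and the scene stay as the last step left them, time stands still between calls to the robot, and variables do not carry over. Pictures are saved under pics/ and viewed, at most 10 in all, crops included, and the job is handed in when it is done.

Besides the shell and the picture viewer there is one more tool, called after "Call:" as name(argument=value, ...), one argument or row to a line, values as JSON. apply_moves: Moves the arm, as the interface text tells. Its arguments: {"type":"object","properties":{"deltas":{"type":"array"},"grip_force":{"type":"number"}},"required":["deltas"]}

```bash
mkdir -p pics; python3 - <<'E'
from bench import *
import cv2,numpy as np
s=sense();print(s)
a=[]
for n in ("scene","side","wrist"):
    i=camera_info(n);print(n,i)
    p=snapshot(n);cv2.imwrite(f"pics/{n}0.png",p[:,:,::-1])
    if n!="wrist": cv2.imwrite(f"pics/{n}0b.png",cv2.resize(p[:,:,::-1],(800,600),interpolation=cv2.INTER_CUBIC))
E
```

```text
{'time': 0.0, 'joint_pos': array([-4.89270418e+00,  7.51604673e+00,  8.53294016e+01,  1.42458665e-03,
        8.72619486e+01, -4.89390433e+00]), 'qd': array([ 0.06226283, -0.01083766,  0.04152554, -0.05718877,  0.03470885,
       -0.08864383]), 'joint_efforts': array([-1.90700346e-03, -5.69404185e+01, -5.00557995e+01, -2.19391650e-04,
        1.44415747e-02,  7.24149572e-05]), 'tool_pos': array([5.99473102e+02, 7.99116096e-02, 2.44233456e+02]), 'tcp_rot': array([-1.79893116e+02, -1.05797672e-02,  9.00011209e+01]), 'ft_force': array([-0.33825402, -0.41519917,  0.07765826]), 'wrist_torque': array([-0.00549309,  0.04192986, -0.01643489]), 'grip_force': 0.0, 'finger_gap': 85.44470526688637}
scene {'vertical_fov': 46.49079086921916, 'cx': 254.3236283632304, 'cy': 198.5505723860791, 'k1': -0.16988900399934576, 'origin': array([108.42441073, 800.16007679, 922.93534174]), 'rotation': array([  52.79957832,   -0.15989508, -152.34838049])}
side {'vertical_fov': 51.78928825469011, 'cx': 261.82221803345027, 'cy': 194.26450015882986, 'k1': -0.09524422117312946, 'origin': array([-478.35470636, -570.00255068,  889.66167731]), 'rotation': array([ 57.54913559,  -1.3306497 , -60.39112849])}
wrist {'vertical_fov': 59.24773276840197, 'cx': 261.07238139641305, 'cy': 189.52984302164955, 'k1': -0.03791807804843224, 'tool_from_camera': array([[-7.15373007e-04,  9.57548901e-01,  2.88269995e-01,
         7.31456908e+01],
       [ 9.99998281e-01,  1.17807082e-03, -1.43160458e-03,
         6.81987864e-01],
       [-1.71043386e-03,  2.88268475e-01, -9.57548098e-01,
        -1.28311279e+02],
       [ 0.00000000e+00,  0.00000000e+00,  0.00000000e+00,
         1.00000000e+00]])}
```

View pics/scene0b.png

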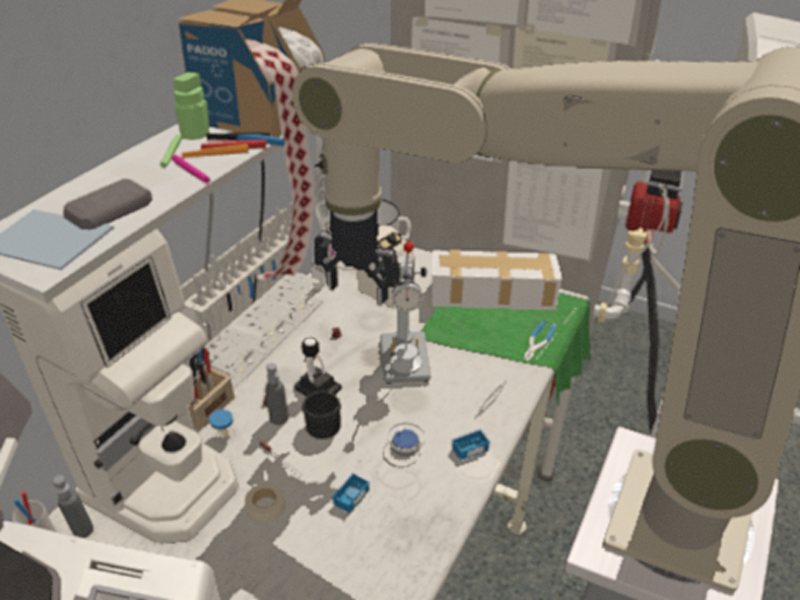

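View pics/side0b.png

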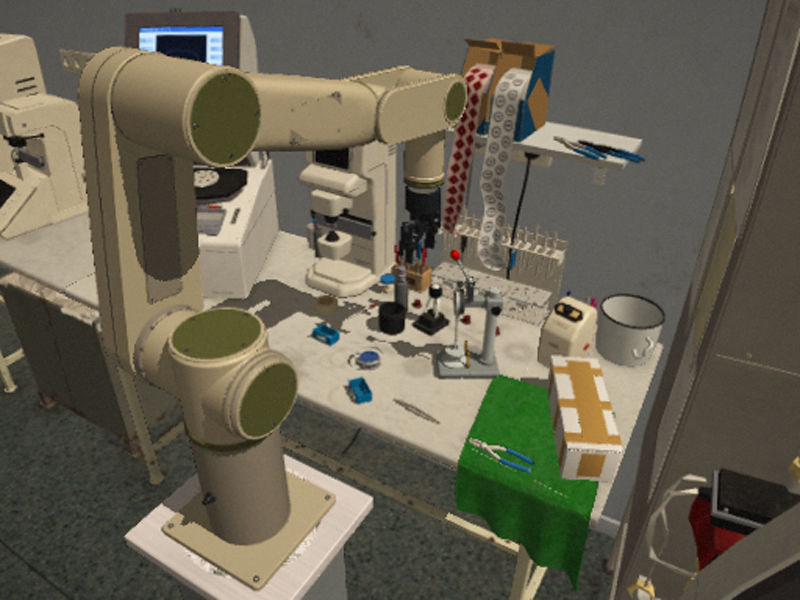

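```bash
cat > h.py <<'E'
import numpy as np,cv2
from bench import *
from scipy.spatial.transform import Rotation as Ro
def pose(): 
    s=sense();return Ro.from_euler('xyz',s['tcp_rot'],degrees=True).as_matrix(),np.array(s['tool_pos'])
def ray(n,uv,P=None):
    i=camera_info(n);f=192/np.tan(np.radians(i['vertical_fov']/2))
    K=np.array([[f,0,i['cx']],[0,f,i['cy']],[0,0,1]])
    q=cv2.undistortPoints(np.array([[uv]],float),K,np.array([i['k1'],0,0,0,0]))[0,0]
    d=np.array([q[0],-q[1],-1.])
    if n=='wrist':
        T=i['tool_from_camera'];R,t=P
        return R@T[:3,3]+t, R@T[:3,:3]@d
    return np.array(i['origin']),Ro.from_euler('xyz',i['rotation'],degrees=True).as_matrix()@d
def onz(r,z): o,d=r;return o+d*(z-o[2])/d[2]
def tri(rs):
    A=np.zeros((3,3));b=np.zeros(3)
    for o,d in rs:
        d=d/np.linalg.norm(d);M=np.eye(3)-np.outer(d,d);A+=M;b+=M@o
    p=np.linalg.solve(A,b)
    return p,[float(np.linalg.norm(np.cross(p-o,d/np.linalg.norm(d)))) for o,d in rs]
def blobs(p,lo,hi,amin=8):
    h=cv2.cvtColor(p,cv2.COLOR_RGB2HSV);m=cv2.inRange(h,lo,hi)
    n,l,st,c=cv2.connectedComponentsWithStats(m)
    return [(c[k].round(1).tolist(),st[k].tolist()) for k in range(1,n) if st[k,4]>=amin]
E
python3 - <<'E'
from h import *
I={n:cv2.imread(f"pics/{n}0.png")[:,:,::-1].copy() for n in("scene","side")}
for n,a in (("scene",(262,158)),("side",(292,163))):
    b=[x for x in blobs(I[n],(0,170,110),(6,255,255),5) if abs(x[0][0]-a[0])<15 and abs(x[0][1]-a[1])<15];print(n,b)
    print([x for x in blobs(I[n],(105,60,60),(130,255,255),12)])
g=lambda n,u,v:ray(n,(u*.64,v*.64))
print(tri([g("scene",409,247),g("side",456,255)]), 'knob')
print(onz(g("scene",405,440),20),onz(g("side",370,357),20),'felt')
for n,x in(("scene",[(386,381),(428,381),(385,338),(424,336)]),("side",[(436,376),(497,374),(440,347)])): print(n,[onz(g(n,*q),19).round() for q in x])
c=np.hstack([cv2.resize(I["scene"][145:315,215:290],(0,0),fx=3.5,fy=3.5,interpolation=cv2.INTER_CUBIC),cv2.resize(I["side"][145:315,215:335],(0,0),fx=3.5,fy=3.5,interpolation=cv2.INTER_CUBIC)])
print(c.shape);cv2.imwrite("pics/c1.png",c[:600,:,::-1])
E
```

```text
scene [([261.0, 157.6], [259, 155, 5, 6, 23])]
[([259.1, 280.5], [252, 275, 15, 11, 129])]
side [([291.1, 162.4], [289, 160, 5, 6, 20])]
[([115.9, 20.5], [89, 17, 54, 23, 295]), ([90.4, 25.4], [89, 24, 5, 4, 12]), ([136.9, 30.8], [135, 30, 5, 3, 12]), ([235.8, 227.9], [230, 225, 12, 7, 67])]
(array([ 559.82983341, -107.03899068,  290.63380493]), [1.0658057585743694, 1.0658057585744292]) knob
[474.69597882  67.31300204  20.        ] [473.86906291  51.61895326  20.        ] felt
scene [array([575., -50.,  19.]), array([505., -87.,  19.]), array([ 638., -161.,   19.]), array([ 570., -204.,   19.])]
side [array([ 493., -110.,   19.]), array([ 570., -225.,   19.]), array([594., -68.,  19.])]
(595, 682, 3)
```

View pics/c1.png

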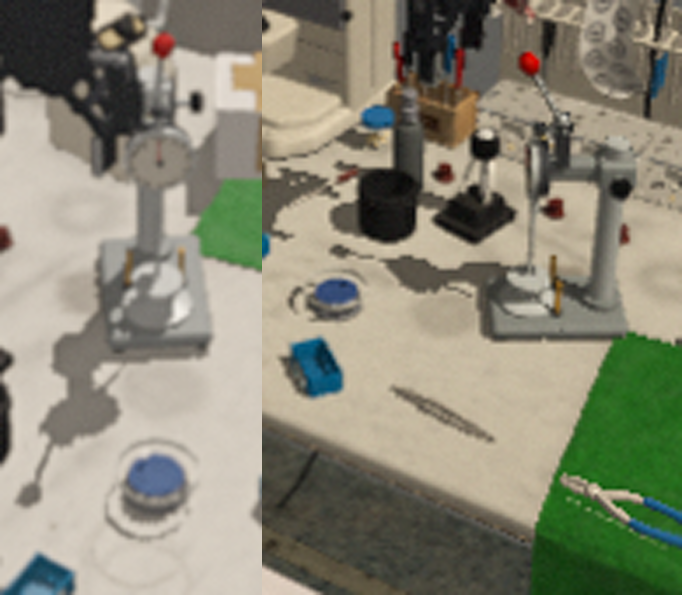

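```bash
python3 - <<'E'
from h import *
g=lambda n,u,v:ray(n,(u,v))
cs=lambda u,v:g("scene",215+u/3.5,145+v/3.5)
cd=lambda u,v:g("side",215+(u-262)/3.5,145+v/3.5)
print('knob',tri([g("scene",261,157.6),g("side",291.1,162.4)]))
print('felt',tri([g("scene",259.1,280.5),g("side",235.8,227.9)]))
print('ring',onz(cs(153,488),25),onz(cd(333,295),25))
print('pinR',tri([cs(182,248),cd(556,258)]))
print('dial',tri([cs(159,158),cd(537,170)]))
print('FL',onz(cs(111,345),19),'FR',onz(cs(211,337),19),'BR',onz(cs(201,240),19),'BL',onz(cs(104,242),19))
print('FR',onz(cd(486,328),19),'BR',onz(cd(630,325),19),'FL',onz(cd(496,279),19))
E
```

```text
knob (array([ 560.47478962, -104.20567061,  292.95491509]), [0.5554053223618228, 0.5554053223618887])
felt (array([479.12297657,  59.76976914,  15.47139836]), [0.525535989365903, 0.5255359893658544])
ring [469.18670124  80.98370841  25.        ] [461.59436991  50.10653211  25.        ]
pinR (array([ 561.69815372, -143.62788266,   73.85610587]), [9.334631883332724, 9.334631883332806])
dial (array([ 567.86587076, -118.16868567,  174.29269698]), [0.5234903286323482, 0.5234903286321736])
FL [576.56291192 -50.29032532  19.        ] FR [506.07845055 -98.68487397  19.        ] BR [ 570.61532981 -212.46060538   19.        ] BL [ 647.76064204 -168.44571488   19.        ]
FR [ 502.1402881  -105.17850428   19.        ] BR [ 581.5006994 -227.5861426   19.       ] FL [580.00127624 -76.42145865  19.        ]
```

View pics/wrist0.png

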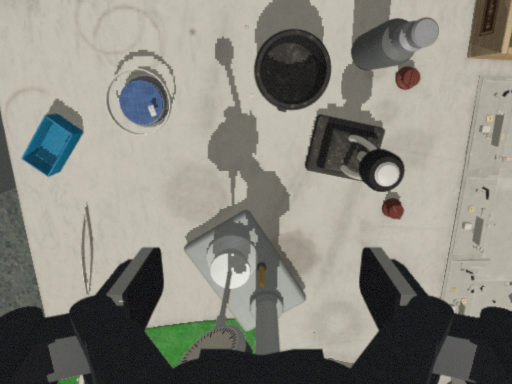

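```bash
python3 - <<'E'
from h import *
P=pose();p=cv2.imread("pics/wrist0.png")[:,:,::-1].copy()
for n,q,z in [('A',(186,248),19),('B',(246,211),19),('C',(305,295),19),('D',(248,332),19),('stage',(231,270),50),('ring',(139,100),25),('cup',(292,69),29)]: print(n,onz(ray('wrist',q,P),z))
fb=[b for b in blobs(p,(105,60,60),(130,255,255),100)];print(fb)
r=ray('wrist',fb[0][0],P)
g=ray
print(tri([r,g("scene",(259.1,280.5)),g("side",(235.8,227.9))]),onz(r,20))
# lens ring
m=p[50:150,90:190];cv2.imwrite('pics/ring.png',cv2.resize(np.hstack([m,p[210:310,180:280],p[260:360,180:280]]),(0,0),fx=2.6,fy=2.6,interpolation=cv2.INTER_CUBIC)[:,:,::-1])
E
```

```text
A [ 513.51759021 -103.96158706   19.        ]
B [583.67106673 -58.32845715  19.        ]
C [ 653.72634587 -167.05449037   19.        ]
D [ 583.85249324 -221.28395666   19.        ]
stage [ 568.00851511 -114.58845495   50.        ]
ring [478.10113887  62.3920384   25.        ]
cup [630.4363071   91.09625684  29.        ]
[([140.3, 101.3], [120, 80, 43, 45, 1417])]
(array([477.78816276,  60.23829252,  16.69733958]), [1.4407833816912565, 0.8847063591383656, 1.4884534121272843]) [477.55249176  60.93972633  20.        ]
```

View pics/ring.png

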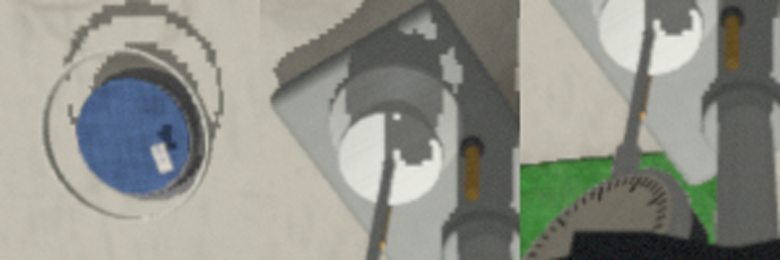

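```bash
python3 - <<'E'
from h import *
E=lambda a,d:Ro.from_euler(a,d,degrees=True).as_matrix()
for th in (40,50,60):
  for side in (1,-1):
    for az in (-57.5,-35,-80):
      g=np.array([np.cos(np.radians(az)),np.sin(np.radians(az)),0]);c,s=np.cos(np.radians(th)),np.sin(np.radians(th))
      z=g*s+np.array([0,0,-c]);x=side*(g*c+np.array([0,0,s]));R=np.c_[x,np.cross(z,x),z]
      o=[]
      for tgt,ph in (((478,61,25),105),((568,-113,58),110)):
        w=np.array(tgt)-250*z;j1=np.degrees(np.arctan2(w[1],w[0]))
        M=(E('z',j1)@E('y',ph)).T@R@E('z',-90)
        e=Ro.from_matrix(M).as_euler('ZYZ',degrees=True)
        o.append(np.r_[j1,e,np.hypot(w[0],w[1]),w[2]].round())
      print(th,side,az,o)
g=lambda n,u,v,z:onz(ray(n,(u*.64,v*.64)),z).round()
print('trays',g("scene",350,492,12),g("scene",470,445,12),g("side",325,333,12),g("side",359,390,12),'tweez',g("side",416,410,3),'spray',g("scene",278,420,5))
E
```

```text
40 1 -57.5 [array([  27.,  -41.,   75., -175.,  438.,  217.]), array([  3., -42.,  56., 170., 482., 250.])]
40 1 -35 [array([ 24., -40.,  59., 165., 379., 217.]), array([ -3., -33.,  39., 142., 437., 250.])]
40 1 -80 [array([  26.,  -38.,   88., -158.,  501.,  217.]), array([   5.,  -42.,   72., -171.,  542.,  250.])]
40 -1 -57.5 [array([ 27., -41.,  75.,   5., 438., 217.]), array([  3., -42.,  56., -10., 482., 250.])]
40 -1 -35 [array([ 24., -40.,  59., -15., 379., 217.]), array([ -3., -33.,  39., -38., 437., 250.])]
40 -1 -80 [array([ 26., -38.,  88.,  22., 501., 217.]), array([  5., -42.,  72.,   9., 542., 250.])]
50 1 -57.5 [array([  31.,  -51.,   79., -170.,  436.,  186.]), array([  6., -55.,  57., 179., 468., 219.])]
50 1 -35 [array([ 28., -52.,  60., 174., 364., 186.]), array([ -0., -48.,  36., 156., 411., 219.])]
50 1 -80 [array([  29.,  -46.,   94., -156.,  510.,  186.]), array([   8.,  -52.,   76., -166.,  540.,  219.])]
50 -1 -57.5 [array([ 31., -51.,  79.,  10., 436., 186.]), array([  6., -55.,  57.,  -1., 468., 219.])]
50 -1 -35 [array([ 28., -52.,  60.,  -6., 364., 186.
[... 209 characters left out ...]
]), array([   9.,  -66.,   60., -173.,  457.,  183.])]
60 1 -35 [array([  32.,  -64.,   63., -178.,  353.,  150.]), array([  2., -66.,  35., 172., 391., 183.])]
60 1 -80 [array([  32.,  -55.,  101., -156.,  519.,  150.]), array([  11.,  -61.,   81., -162.,  540.,  183.])]
60 -1 -57.5 [array([ 34., -61.,  84.,  14., 436., 150.]), array([  9., -66.,  60.,   7., 457., 183.])]
60 -1 -35 [array([ 32., -64.,  63.,   2., 353., 150.]), array([  2., -66.,  35.,  -8., 391., 183.])]
60 -1 -80 [array([ 32., -55., 101.,  24., 519., 150.]), array([ 11., -61.,  81.,  18., 540., 183.])]
trays [505. 204.  12.] [373.  19.  12.] [506. 204.  12.] [371.  14.  12.] tweez [ 388. -118.    3.] spray [706. 121.   5.]
```

Call:
apply_moves(
  deltas=[
    [0,0,-0.8,0,0,-0.9,0],
    [0,0,-0.8,0,0,-0.9,0],
    [0,0,0,0,0,-0.9,0],
    [0,0,0,0,0,-0.9,0],
    [0,0,0,0,0,-0.9,0],
    [0,0,0,0,0,-0.9,0],
    [0,0,0,0,0,-0.9,0],
    [0,0,0,0,0,-0.79,0],
  ],
  grip_force=40,
)

```text
time: 1.15
tool_pos: [599.8, 0.0, 292.8]
tcp_rot: [-180.0, -0.0, 122.6]
ft_force: [-0.1, 0.2, -0.0]
finger_gap: -0.1
grip_force: 0.0
```

Call:
apply_moves(
  deltas=[
    [-0.1,-0.98,0,0,0,0,0],
    [-0.1,-0.98,0,0,0,0,0],
    [-0.05,-0.98,0,0,0,0,0],
    [0,0,0,0,0,0,0],
  ],
)

```text
time: 1.65
tool_pos: [528.7, -54.6, 293.3]
tcp_rot: [-180.0, 0.0, 122.4]
ft_force: [1.9, 1.5, 0.1]
finger_gap: -0.3
grip_force: 0.0
```

```bash
python3 - <<'E'
from h import *
P=pose();p=snapshot('wrist');print(P)
c=snapshot("scene");d=snapshot("side")
cv2.imwrite('pics/v1.png',np.hstack([p,np.vstack([c[140:332,170:330],d[140:332,200:360]])])[:,:,::-1])
for n,q in(('wrist',p),('scene',c),('side',d)): print(n,[b for b in blobs(q,(0,170,90),(8,255,255),12) if n=='wrist' or 130<b[0][1]<190])
print('felt',[(b,onz(ray('wrist',b[0],P),20)) for b in blobs(p,(105,60,60),(130,255,255),100)])
E
```

```text
(array([[-5.35856396e-01,  8.44309118e-01, -1.91188489e-04],
       [ 8.44309135e-01,  5.35856357e-01, -2.20721241e-04],
       [-8.39073889e-05, -2.79697077e-04, -9.99999957e-01]]), array([528.67558434, -54.57088697, 293.27680126]))
wrist [([260.2, 351.2], [255, 349, 13, 5, 45])]
scene [([407.3, 132.5], [404, 124, 8, 16, 59]), ([419.8, 136.9], [418, 131, 5, 12, 37]), ([430.2, 138.4], [429, 135, 4, 9, 27])]
side [([291.0, 162.7], [289, 160, 5, 6, 26])]
felt [(([276.4, 38.8], [257, 18, 40, 44, 1305]), array([476.7190312 ,  60.57974382,  20.        ]))]
```

View pics/v1.png

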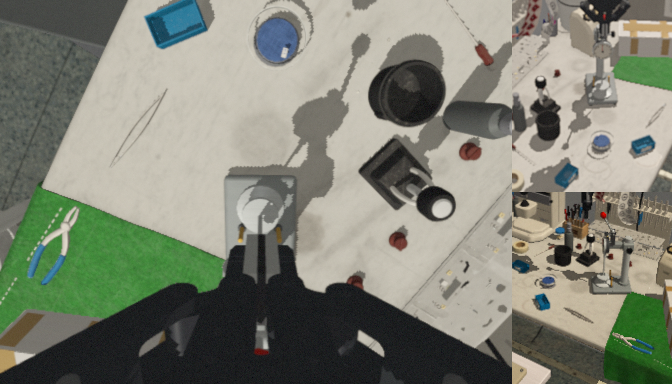

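Call:
apply_moves(
  deltas=[
    [-0.5,0,0,0,0,0,0],
    [-0.5,0,0,0,0,0,0],
    [-0.5,0,0,0,0,0,0],
    [-0.5,0,0,0,0,0,0],
    [-0.5,0,0,0,0,0,0],
    [-0.4,0,0,0,0,0,0],
    [-0.4,0,0,0,0,0,0],
    [-0.2,0,0,0,0,0,0],
  ],
)

```text
time: 2.8
tool_pos: [586.1, -142.8, 292.7]
tcp_rot: [-180.0, -0.1, 122.5]
ft_force: [-0.9, 1.6, -2.4]
finger_gap: 0.2
grip_force: 1.1
```

```bash
python3 - <<'E'
from h import *
s=sense();print(s['tool_pos'],s['ft_force'])
P=pose();p=snapshot('wrist');d=snapshot("side")
cv2.imwrite('pics/w2.png',p[:,:,::-1]);cv2.imwrite('pics/d2.png',d[:,:,::-1])
print([b for b in blobs(d,(0,170,90),(8,255,255),5) if 250<b[0][0]<330 and 130<b[0][1]<190])
print('felt',[(b,onz(ray('wrist',b[0],P),20)) for b in blobs(p,(105,60,60),(130,255,255),100)])
E
```

```text
[ 586.14251768 -142.77834999  292.6512698 ] [-0.86866213  1.59809377 -2.38494293]
[([253.0, 159.0], [253, 157, 1, 5, 5]), ([270.9, 164.0], [270, 159, 2, 11, 11]), ([312.9, 162.0], [311, 159, 5, 7, 25])]
felt []
```

Call:
apply_moves(
  deltas=[
    [-0.15,0,0,0,0,0,0],
    [-0.15,0,0,0,0,0,0],
    [0,0,0,0,0,0,0],
  ],
)

```text
time: 3.28
tool_pos: [591.0, -149.9, 293.2]
tcp_rot: [-180.0, -0.0, 122.5]
ft_force: [-0.5, 0.5, -1.5]
finger_gap: 0.3
grip_force: 0.8
```

```bash
python3 - <<'E'
from h import *
d=snapshot("side")
for q in ((312.9,162),):
  print(onz(ray('side',q),291))
print([(b[0],onz(ray('side',b[0]),291)) for b in blobs(d,(0,170,90),(8,255,255),15) if 250<b[0][0]<330 and 130<b[0][1]<190])
print(onz(ray('side',(291.1,162.4)),291))
E
```

```text
[ 605.79862769 -161.83845126  291.        ]
[([315.3, 163.3], array([ 601.62753747, -172.11678503,  291.        ]))]
[ 564.95257945 -102.48560493  291.        ]
```

Call:
apply_moves(
  deltas=[
    [-0.15,0,0,0,0,0,0],
    [0,0,0,0,0,0,0],
  ],
)

```text
time: 3.58
tool_pos: [591.7, -150.8, 292.9]
tcp_rot: [-179.9, -0.4, 122.6]
ft_force: [-11.3, 14.5, 2.7]
finger_gap: 0.0
grip_force: 9.1
```

Call:
apply_moves(
  deltas=[
    [-0.1,0,0,0,0,0,0],
    [0,0,0,0,0,0,0],
  ],
)

```text
time: 3.82
tool_pos: [592.2, -151.3, 292.7]
tcp_rot: [-179.9, -0.6, 122.7]
ft_force: [-17.8, 23.3, 5.6]
finger_gap: -0.1
grip_force: 14.8
```

```bash
python3 - <<'E'
from h import *
print(sense()['ft_force'],pose()[1])
d=snapshot("side")
print([(b[0],onz(ray('side',b[0]),291)) for b in blobs(d,(0,170,90),(8,255,255),15) if 250<b[0][0]<330 and 130<b[0][1]<190])
E
```

```text
[-17.76804279  23.29689902   5.56808396] [ 592.17633566 -151.31218728  292.72062568]
[([315.7, 163.6], array([ 600.4015179 , -174.04585743,  291.        ]))]
```

Call:
apply_moves(
  deltas=[
    [0.8,0,0,0,0,0,0],
    [1,0,0,0,0,0,0],
    [1,0,0,0,0,0,0],
    [1,0,0,0,0,0,1],
    [1,0,0,0,0,0,1],
    [0.5,0,0,0,0,0,1],
    [0,0,0,0,0,0,1],
    [0,0,0,0,0,0,1],
  ],
)

```text
time: 4.88
tool_pos: [510.0, -22.8, 293.5]
tcp_rot: [180.0, 0.0, 122.5]
ft_force: [-0.1, -0.2, -0.9]
finger_gap: 85.3
grip_force: 0.0
```

```bash
python3 - <<'E'
from h import *
P=pose();p=snapshot('wrist');print(P[1],sense()['ft_force']);cv2.imwrite('pics/w3.png',p[:,:,::-1])
cv2.imwrite('pics/w3c.png',cv2.resize(p[150:350,160:360],(600,600),interpolation=cv2.INTER_CUBIC)[:,:,::-1])
print('felt',[(b,onz(ray('wrist',b[0],P),20)) for b in blobs(p,(105,60,60),(130,255,255),100)])
print('brass',blobs(p,(10,120,60),(28,255,255),6))
E
```

```text
[509.99777126 -22.7721181  293.47464296] [ 0.07171221 -0.59736724 -0.90568629]
felt [(([274.7, 73.3], [255, 54, 40, 41, 1211]), array([476.34996356,  60.73551358,  20.        ]))]
brass [([239.8, 260.6], [238, 253, 5, 17, 49]), ([276.5, 261.0], [274, 253, 6, 17, 64]), ([172.0, 357.0], [164, 351, 16, 15, 124])]
```

View pics/w3c.png

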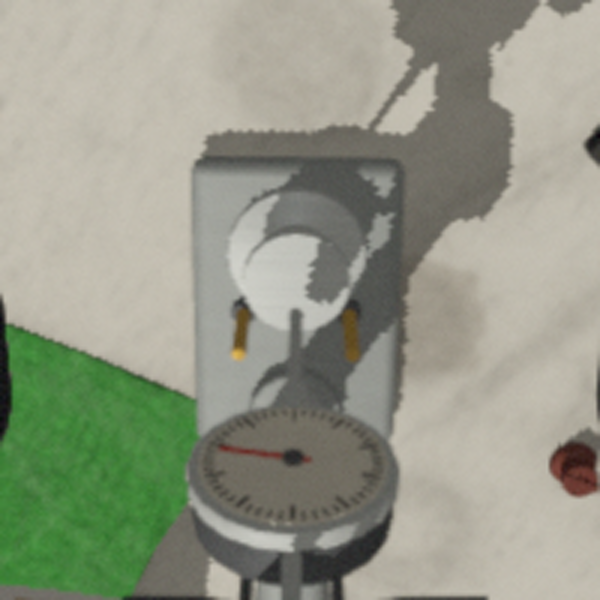

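```bash
python3 - <<'E'
from h import *
P=pose();f=lambda u,v,z:onz(ray('wrist',(160+u/3-.33,150+v/3-.33),P),z)
pl=f(353,354,59);pr=f(238,354,59)
# image right = tool +y = world(.84,.54) -> left stop
print(pl,pr,np.linalg.norm(pl-pr))
d=pl-pr;y=d/np.linalg.norm(d);x=np.array([y[1],-y[0],0]);print('xg',np.degrees(np.arctan2(x[1],x[0])))
print('origin from pins',(pl+pr)/2-27.5*x)
print('stage',f(299.5,282,50),'tip',f(295,315,76))
a,b=f(194,164,19),f(403,164,19);print('front',a,b,np.linalg.norm(a-b),np.degrees(np.arctan2(*(b-a)[1::-1]))-90,(a+b)/2+40*x)
# check pins two views (first wrist picture unknown pose): heights via knob side
E
```

```text
[ 599.95144115 -126.3140235    59.        ] [ 560.80926176 -151.13847688   59.        ] 46.3504443701308
xg -57.616625260057255
origin from pins [ 565.65185257 -115.50295756   59.        ]
stage [ 566.97067666 -114.58220479   50.        ] tip [ 566.1953821  -116.39193673   76.        ]
front [ 508.25622309 -105.05027377   19.        ] [582.55546871 -57.91571526  19.        ] 87.98888854110841 -57.60944369697401 [ 566.829117   -115.26232925   19.        ]
```

Call:
apply_moves(
  deltas=[
    [0.94,0.19,0.8,0,0,0,1],
    [0.94,0.19,0.8,0,0,0,1],
    [0.94,0.18,0.8,0,0,0,1],
    [0,0,0,0,-0.85,0,1],
    [0,0,0,0,-0.85,0,1],
    [0,0,0,0,-0.85,0,1],
    [0,0,0,0,-0.85,0,1],
    [0,0,0,0,-0.85,0,1],
  ],
)

```text
time: 5.92
tool_pos: [478.8, 57.7, 221.4]
tcp_rot: [180.0, 19.6, 122.4]
ft_force: [-0.1, 0.9, -0.5]
finger_gap: 85.0
grip_force: 0.0
```

Call:
apply_moves(
  deltas=[
    [0,0,0,0,-0.85,0,1],
    [0,0,0,0,-0.85,0,1],
    [0,0,0,0,-0.85,0,1],
    [0,0,0,0,-0.85,0,1],
    [0,0,0,0,-0.85,0,1],
    [0,0,0,0,-0.85,0,1],
    [0,0,0,0,0,0,1],
    [0,0,0,0,0,0,1],
  ],
)

```text
time: 6.92
tool_pos: [478.5, 58.2, 221.4]
tcp_rot: [-180.0, 42.8, 122.5]
ft_force: [-0.1, -0.4, 0.3]
finger_gap: 85.5
grip_force: 0.0
```

```bash
python3 - <<'E'
from h import *
P=pose();print(P,sense()['joint_pos'])
p=snapshot('wrist');cv2.imwrite('pics/w4.png',p[:,:,::-1])
print('felt',[(b,onz(ray('wrist',b[0],P),20)) for b in blobs(p,(105,60,60),(130,255,255),100)])
T=np.array([478.8,57.7,21.2]);print('tool delta to grasp',P[0].T@(T-P[1])/30, 'to +60',P[0].T@(T+[0,0,60]-P[1])/30)
E
```

```text
(array([[-3.94247556e-01,  8.43551051e-01,  3.64678609e-01],
       [ 6.19064299e-01,  5.37048975e-01, -5.73007672e-01],
       [-6.79211498e-01, -1.47367111e-04, -7.33942586e-01]]), array([478.54639227,  58.21189738, 221.39726608])) [ 29.73347161 -13.70873106 118.16721872 -43.99796058  77.60238981
   7.96849338]
felt [(([258.9, 8.6], [231, 0, 58, 23, 944]), array([481.87174947,  51.13597777,  20.        ])), (([340.3, 271.4], [335, 262, 10, 24, 151]), array([1007.67609104, -408.31881441,   20.        ]))]
tool delta to grasp [ 4.51864678e+00 -1.04934675e-03  4.91063685e+00] to +60 [ 3.16022378e+00 -1.34408098e-03  3.44275168e+00]
```

Call:
apply_moves(
  deltas=[
    [0,0,0,0,-0.65,0,1],
    [0,0,0,0,-0.65,0,1],
    [0.7,0,0.6,0,0,0,1],
    [0.7,0,0.6,0,0,0,1],
    [0.7,0,0.6,0,0,0,1],
    [0.7,0,0.6,0,0,0,1],
    [0,0,0,0,0,0,1],
  ],
)

```text
time: 7.85
tool_pos: [476.6, 58.1, 109.1]
tcp_rot: [-179.7, 48.8, 122.7]
ft_force: [-0.0, -0.6, 0.9]
finger_gap: 85.2
grip_force: 0.0
```

```bash
python3 - <<'E'
from h import *
P=pose();print(P,sense()['joint_pos'])
p=snapshot('wrist')
h=P[0].T@(np.array([476.8,60.9,24.5])-P[1]);print('lens in tool',h)
cv2.imwrite('pics/w5.png',p[:,:,::-1])
T=np.array([476.8,60.9,24.5])+5*P[0][:,2];print(T,'tool delta to grasp',P[0].T@(T-P[1])/30, 'to +15',P[0].T@(T+[0,0,15]-P[1])/30)
E
```

```text
(array([[-0.35593674,  0.84407871,  0.40104883],
       [ 0.55480501,  0.53620494, -0.63614123],
       [-0.75199763, -0.00392213, -0.65915414]]), array([476.60080753,  58.14319731, 109.09124464])) [ 3.32328601e+01 -6.69850978e-02  1.22248304e+02 -5.30821373e+01
  7.01283358e+01  2.55673780e+01]
lens in tool [65.0710038   1.97812344 54.08483892]
[478.80524414  57.71929387  21.20422932] tool delta to grasp [2.16903346 0.06593745 1.96949463] to +15 [1.79303464 0.06397638 1.63991756]
```

View pics/w5.png

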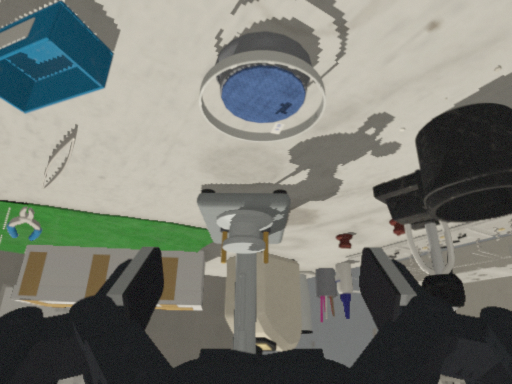

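```bash
python3 - <<'E'
from h import *
P=pose()
a,b=[onz(ray('wrist',q,P),25) for q in((200,95),(327,93))];print(a,b,np.linalg.norm(a-b),(a+b)/2, P[0].T@((a+b)/2-P[1]))
t,u=[onz(ray('wrist',(263.5,v),P),z) for v,z in((49,29),(140,20))];print(t,u,(t+u)/2,np.linalg.norm((t-u)[:2]))
t,u=[onz(ray('wrist',(263.5,v),P),z) for v,z in((49,29),(131,29))];print((t+u)/2,np.linalg.norm((t-u)[:2]))
E
```

```text
[447.16846463  48.9422837   25.        ] [500.87372784  84.88052169  25.        ] 64.62052496081247 [474.02109624  66.91140269  25.        ] [70.28768084  1.6253092  49.75789347]
[456.40419787  94.49704917  29.        ] [501.60796493  24.32120189  20.        ] [479.0060814   59.40912553  24.5       ] 83.47472730288942
[472.63829142  69.27800751  29.        ] 59.984859945642334
```

Call:
apply_moves(
  deltas=[
    [0.6,0.03,0.55,0,0,0,1],
    [0.6,0.03,0.55,0,0,0,1],
    [0.6,0,0.54,0,0,0,1],
    [0.18,0,0.16,0,0,0,1],
    [0.18,0,0.16,0,0,0,1],
    [0,0,0,0,0,0,1],
  ],
)

```text
time: 8.65
tool_pos: [480.4, 59.1, 23.8]
tcp_rot: [179.9, 48.8, 122.4]
ft_force: [0.1, -0.4, -0.3]
finger_gap: 85.5
grip_force: 0.0
```

```bash
python3 - <<'E'
from h import *
P=pose();s=sense();print(s['tool_pos'],s['tcp_rot'],s['ft_force'])
p=snapshot('wrist');d=snapshot('side');c=snapshot('scene')
q=cv2.resize(np.hstack([c[240:320,210:310],d[190:270,190:290]]),(0,0),fx=2.56,fy=2.56)
cv2.imwrite('pics/w6.png',np.vstack([p,q])[:,:,::-1])
E
```

```text
[480.42441537  59.11590585  23.78998092] [179.93561321  48.82339756 122.44777905] [ 0.05591696 -0.36500816 -0.26920399]
```

View pics/w6.png

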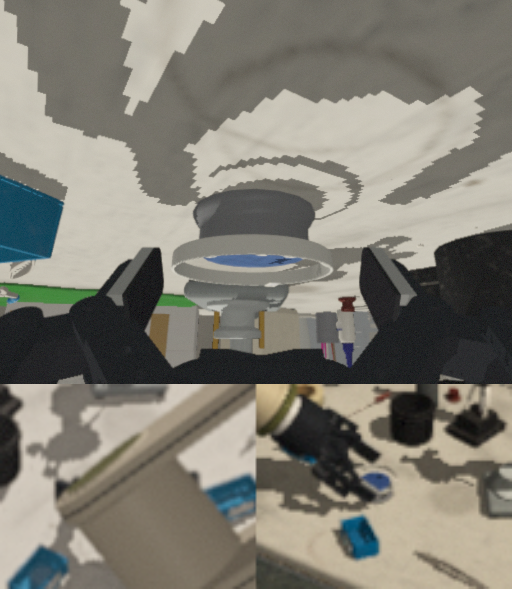

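```bash
cat >> h.py <<'E'
def proj_tool(pt):
    i=camera_info('wrist');T=i['tool_from_camera'];f=192/np.tan(np.radians(i['vertical_fov']/2))
    c=np.linalg.inv(T)@np.r_[pt,1];q=np.array([c[0],-c[1]])/-c[2]
    q=q*(1+i['k1']*q@q);return (q*f+[i['cx'],i['cy']]).round(1)
E
python3 - <<'E'
from h import *
P=pose()
for z in (14,1,-5): print(z,[proj_tool((x,42.5,z)) for x in(-11,0,11)])
for c in ((476.8,60.9,24.5),(475.5,60,24.5),(478,59,24.5),(474.5,64.3,24.5)):
  for off in (0,):
    pts=[proj_tool(P[0].T@(np.array(c)+32.5*np.array([np.cos(a)*.843+np.sin(a)*.537,np.cos(a)*.537-np.sin(a)*.843,0])-P[1])) for a in (0,np.pi/2,np.pi,-np.pi/2)]
    print(c,P[0].T@(np.array(c)-P[1]),pts)
E
```

```text
14 [array([349.3, 272.3]), array([351.2, 251.5]), array([353.1, 229.8])]
1 [array([356.6, 287.7]), array([358.8, 265.5]), array([361.1, 242.3])]
-5 [array([360.4, 295.7]), array([362.8, 272.8]), array([365.2, 248.8])]
(476.8, 60.9, 24.5) [ 1.84576209 -2.23686205 -2.89907193] [array([332.6, 266.4]), array([255.9, 279.8]), array([177. , 266.7]), array([253. , 246.6])]
(475.5, 60, 24.5) [ 1.80452719 -3.81684539 -2.85488663] [array([328.8, 266.4]), array([252.7, 279.8]), array([173.2, 266.7]), array([248.2, 246.6])]
(478, 59, 24.5) [ 0.36630431 -2.24588488 -1.20758641] [array([331.5, 267.4]), array([255.9, 280.5]), array([178.1, 267.8]), array([253.1, 248.3])]
(474.5, 64.3, 24.5) [ 4.54709247 -2.34943585 -5.98778384] [array([334.2, 264.3]), array([255.5, 278.4]), array([174.4, 264.7]), array([252.3, 243.3])]
```

Call:
apply_moves(
  deltas=[
    [0,-0.08,0,0,0,0,1],
    [0,0,0,0,0,0,0.75],
    [0,0,0,0,0,0,0.7],
    [0,0,0,0,0,0,0.6],
    [0,0,0,0,0,0,0.5],
    [0,0,0,0,0,0,0.4],
    [0,0,0,0,0,0,0.4],
  ],
  grip_force=30,
)

```text
time: 9.68
tool_pos: [478.2, 57.7, 23.6]
tcp_rot: [180.0, 48.9, 122.5]
ft_force: [-2.1, 1.5, 6.1]
finger_gap: 62.7
grip_force: 32.8
```

```bash
python3 - <<'E'
from h import *
s=sense();print(s['tool_pos'],s['tcp_rot'],s['ft_force'],s['wrist_torque'],s['finger_gap'],s['grip_force'])
P=pose();p=snapshot('wrist');cv2.imwrite('pics/w7.png',p[:,:,::-1]);print(P[0].T)
E
```

```text
[478.1973717   57.67404072  23.64317355] [179.9668499   48.85091425 122.4681893 ] [-2.09782587  1.48577256  6.135678  ] [-0.16731028  0.08149976 -0.18156252] 62.69392854427784 32.77925752394367
[[-3.53246030e-01  5.55165144e-01 -7.52999937e-01]
 [ 8.43455603e-01  5.37198753e-01  3.80716511e-04]
 [ 4.04721988e-01 -6.34987530e-01 -6.58020478e-01]]
```

```bash
python3 - <<'E'
from h import *
for n,u in (('w6',253),('w7',253),('w7',262)):
    p=cv2.imread(f'pics/{n}.png');print(n,u,[tuple(int(v) for v in p[r,u]) for r in range(226,296,2)])
P=pose()
for c in ((476.8,60.9),(474.5,64.3),(481,54)):
  for z in (20,29):
    print(c,z,[proj_tool(P[0].T@(np.array([*c,z])+s*32.5*np.array([.537,-.843,0])-P[1])) for s in(1,-1)])
p=cv2.imread('pics/w7.png');
g=cv2.cvtColor(p,cv2.COLOR_BGR2GRAY)
for r in (245,255,265,275): 
    print(r,[int(x) for x in g[r,140:390:5]])
E
```

```text
w6 253 [(83, 84, 82), (80, 82, 80), (81, 82, 84), (81, 81, 83), (111, 116, 120), (122, 132, 134), (123, 132, 135), (122, 130, 133), (124, 133, 135), (126, 133, 137), (126, 135, 137), (124, 132, 134), (124, 134, 136), (128, 136, 137), (134, 128, 122), (153, 113, 87), (141, 103, 77), (140, 102, 78), (145, 106, 85), (144, 104, 80), (154, 122, 103), (165, 178, 180), (168, 181, 185), (143, 155, 158), (125, 135, 135), (123, 131, 134), (124, 133, 135), (126, 133, 135), (127, 134, 136), (132, 140, 140), (96, 101, 99), (89, 96, 93), (95, 99, 94), (94, 99, 98), (91, 95, 91)]
w7 253 [(86, 87, 86), (84, 85, 83), (85, 85, 83), (86, 85, 86), (87, 87, 89), (123, 134, 136), (133, 142, 143), (130, 139, 141), (131, 138, 142), (129, 138, 140), (128, 137, 139), (130, 138, 142), (129, 138, 141), (130, 139, 141), (139, 146, 147), (153, 117, 95), (145, 105, 82), (153, 113, 87), (151, 109, 86), (151, 110, 84), (157, 121, 98), (174, 183, 188), (173, 186, 190), (166, 177, 181), (130, 139, 140), (132, 142, 144), (130, 139, 142), (131, 141, 142), (130, 139, 140), (136, 144, 145), (94, 100, 98), (96, 101, 98), (
[... 1290 characters left out ...]
06, 104, 32, 127, 132, 132, 134, 135, 136, 139, 138, 142, 141, 145, 146, 147, 128, 130, 129, 142, 166, 182, 144, 154, 154, 141, 140, 138, 137, 135, 134, 133, 133, 129, 99, 64, 107, 109, 37, 36, 115, 119, 119, 122]
265 [204, 199, 34, 44, 105, 109, 107, 25, 32, 126, 122, 125, 168, 185, 186, 185, 184, 179, 148, 126, 110, 113, 112, 110, 106, 103, 107, 111, 111, 130, 159, 193, 179, 116, 118, 111, 116, 139, 152, 196, 134, 40, 65, 105, 106, 46, 35, 112, 200, 201]
275 [167, 36, 36, 104, 107, 108, 33, 33, 27, 28, 121, 123, 127, 129, 132, 134, 134, 134, 134, 136, 138, 139, 138, 138, 138, 135, 137, 139, 137, 139, 137, 137, 136, 133, 131, 131, 130, 139, 150, 74, 39, 41, 42, 58, 108, 104, 62, 33, 45, 88]
```

Call:
apply_moves(
  deltas=[
    [-0.15,0,-0.13,0,0,0,0.4],
    [-0.15,0,-0.13,0,0,0,0.4],
    [-0.15,0,-0.13,0,0,0,0.4],
    [0,0,0,0,0,0,0.4],
  ],
  grip_force=40,
)

```text
time: 10.22
tool_pos: [478.4, 57.8, 41.7]
tcp_rot: [179.9, 48.8, 122.4]
ft_force: [0.9, 0.8, 0.3]
finger_gap: 62.5
grip_force: 43.4
```

```bash
python3 - <<'E'
from h import *
s=sense();print(s['tool_pos'],s['tcp_rot'],s['ft_force'],s['wrist_torque'],s['finger_gap'],s['grip_force'])
p=snapshot('wrist');cv2.imwrite('pics/w8.png',p[:,:,::-1])
for u in (215,253,262,305): print(u,[int(p[r,u].mean()) for r in range(226,296,2)])
q=cv2.imread('pics/w7.png')
for u in (215,305): print('w7',u,[int(q[r,u].mean()) for r in range(226,296,2)])
E
```

```text
[478.41496328  57.80258972  41.69909184] [179.88308445  48.81243106 122.41020423] [0.88819756 0.81621417 0.28741079] [0.31670178 0.23269994 0.00494722] 62.54816264416206 43.44879336131271
215 [189, 190, 182, 177, 175, 177, 169, 127, 129, 127, 127, 126, 128, 128, 128, 130, 122, 90, 86, 86, 88, 103, 123, 125, 124, 123, 124, 124, 149, 135, 190, 192, 169, 107, 154]
253 [69, 62, 80, 175, 179, 130, 129, 129, 130, 130, 131, 128, 130, 130, 131, 113, 110, 93, 85, 86, 90, 93, 98, 114, 128, 133, 128, 131, 128, 131, 115, 115, 111, 111, 111]
262 [112, 61, 75, 172, 175, 127, 129, 131, 129, 131, 129, 128, 129, 128, 128, 112, 108, 93, 83, 89, 92, 91, 98, 113, 126, 129, 129, 131, 131, 133, 113, 109, 109, 97, 84]
305 [126, 109, 109, 108, 108, 111, 116, 127, 127, 129, 128, 128, 127, 127, 128, 132, 146, 108, 103, 120, 180, 161, 127, 121, 122, 122, 124, 128, 172, 189, 180, 181, 184, 191, 190]
w7 215 [81, 78, 81, 80, 82, 82, 94, 133, 133, 134, 134, 134, 135, 133, 133, 133, 132, 122, 180, 182, 183, 176, 131, 130, 131, 132, 132, 128, 140, 94, 96, 101, 104, 107, 115]
w7 305 [79, 77, 77, 81, 79, 81, 110, 133, 134, 135, 135, 134, 135, 135, 133, 137, 154, 119, 116, 114, 117, 188, 135, 132, 131, 133, 129, 131, 143, 185, 168, 162, 162, 171, 188]
```

Call:
apply_moves(
  deltas=[
    [-0.23,0,-0.2,0,0,0,0.4],
    [-0.23,0,-0.2,0,0,0,0.4],
    [-0.41,-0.1,0.47,0,0,0,0.4],
    [-0.41,-0.1,0.47,0,0,0,0.4],
    [-0.41,-0.1,0.47,0,0,0,0.4],
    [-0.41,-0.1,0.47,0,0,0,0.4],
    [-0.41,-0.1,0.47,0,0,0,0.4],
    [-0.41,-0.12,0.47,0,0,0,0.4],
  ],
)

```text
time: 11.28
tool_pos: [523.2, -47.7, 60.0]
tcp_rot: [179.9, 48.8, 122.4]
ft_force: [0.4, -0.0, -0.1]
finger_gap: 62.2
grip_force: 43.5
```

```bash
python3 - <<'E'
from h import *
s=sense();print(s['tool_pos'],s['tcp_rot'],s['ft_force'],s['finger_gap'])
P=pose();p=snapshot('wrist');cv2.imwrite('pics/w9.png',p[:,:,::-1])
print('brass',[b for b in blobs(p,(10,120,60),(28,255,255),6)])
O=np.array([566.3,-115.2,0]);g=np.array([np.cos(np.radians(-57.6)),np.sin(np.radians(-57.6)),0])
for nm,x,z in(('H',-3.9,60),('T',4.1,53.6)):
  print(nm,P[0].T@(O+x*g+[0,0,z]-P[1])/30)
l=np.array([-g[1],g[0],0])
for y in(23,-23): print('pin top/foot predicted px',[proj_tool(P[0].T@(O+27.5*g+y*l+[0,0,z]-P[1])) for z in(59,30)])
print('stage edges',[proj_tool(P[0].T@(O+y*l+[0,0,50]-P[1])) for y in(22,-22)],'tip',proj_tool(P[0].T@(O+[0,0,74]-P[1])))
g2=cv2.cvtColor(p,cv2.COLOR_RGB2GRAY)
for r in (285,295,305,315): print(r,[int(x) for x in g2[r,200:320:3]])
E
```

```text
[523.18558788 -47.73916373  59.95049983] [179.93604396  48.84255095 122.44985751] [ 0.36658708 -0.03000367 -0.10746475] 62.16710238895451
brass [([228.2, 261.1], [226, 257, 6, 11, 43]), ([289.8, 260.5], [287, 257, 6, 10, 44]), ([63.6, 282.7], [52, 274, 24, 22, 206]), ([227.2, 290.2], [224, 284, 7, 13, 77]), ([290.7, 290.0], [288, 284, 7, 12, 70]), ([69.9, 289.3], [67, 287, 6, 6, 22]), ([52.9, 298.9], [50, 295, 6, 9, 17]), ([57.8, 296.2], [57, 295, 3, 3, 6])]
H [-1.67204078  0.00417112  1.91031998]
T [-1.68692269  0.00355823  2.25149498]
pin top/foot predicted px [array([292.7, 295.8]), array([291.2, 256. ])]
pin top/foot predicted px [array([228.8, 295.9]), array([230.1, 256.1])]
stage edges [array([294.2, 276.4]), array([227.1, 276.6])] tip [260.8 315.2]
285 [117, 192, 195, 194, 195, 194, 194, 195, 118, 98, 95, 128, 136, 131, 134, 123, 131, 134, 135, 134, 136, 133, 134, 132, 148, 205, 203, 203, 184, 123, 101, 99, 134, 132, 132, 130, 133, 131, 132, 132]
295 [111, 101, 104, 102, 103, 103, 103, 97, 112, 122, 108, 131, 128, 130, 132, 120, 112, 115, 116, 121, 115, 115, 114, 115, 112, 142, 139, 135, 134, 122, 96, 100, 132, 132, 134, 133, 133, 133, 130, 133]
305 [99, 104, 103, 103, 103, 101, 101, 99, 100, 100, 133, 131, 129, 132, 132, 121, 112, 115, 116, 121, 116, 115, 117, 112, 110, 138, 141, 132, 132, 135, 136, 134, 133, 134, 134, 131, 132, 133, 134, 133]
315 [102, 102, 102, 101, 102, 101, 100, 98, 100, 104, 132, 132, 131, 131, 128, 119, 113, 114, 114, 118, 113, 120, 114, 114, 108, 140, 139, 132, 133, 131, 132, 130, 130, 132, 134, 134, 130, 133, 137, 131]
```

Call:
apply_moves(
  deltas=[
    [-0.4,-0.035,0.46,0,0,0,0.4],
    [-0.4,0,0.46,0,0,0,0.4],
    [-0.4,0,0.46,0,0,0,0.4],
    [-0.2,0,0.22,0,0,0,0.4],
    [0,0,0,0,0,0,0.4],
  ],
)

```text
time: 11.95
tool_pos: [556.1, -101.8, 59.5]
tcp_rot: [180.0, 48.8, 122.4]
ft_force: [-0.5, 0.3, -0.3]
finger_gap: 62.4
grip_force: 43.6
```

```bash
cat > chk.py <<'E'
from h import *
import sys
s=sense();print(s['tool_pos'],s['tcp_rot'],s['ft_force'],s['wrist_torque'],s['finger_gap'])
P=pose();p=snapshot('wrist');cv2.imwrite(f'pics/{sys.argv[1]}.png',p[:,:,::-1])
print('brass',[b for b in blobs(p,(10,120,60),(28,255,255),6) if 190<b[0][0]<330])
O=np.array([566.3,-115.2,0]);a=np.radians(-57.6);g=np.array([np.cos(a),np.sin(a),0]);l=np.array([-g[1],g[0],0])
d=P[1]-O;print('TCP in gauge',d@g,d@l,d[2])
for y in(23,-23): print('pin pred',[proj_tool(P[0].T@(O+27.5*g+y*l+[0,0,z]-P[1])) for z in(59,30)])
print('spindle pred',[proj_tool(P[0].T@(O+[0,0,z]-P[1])) for z in (74,100)])
g2=cv2.cvtColor(p,cv2.COLOR_RGB2GRAY)
for r in [int(x) for x in sys.argv[2:]]: print(r,[int(x) for x in g2[r,170:355:3]])
E
python3 chk.py w10 245 262 300 315
```

```text
[ 556.13970507 -101.77712624   59.5096519 ] [179.96094314  48.8270477  122.42001702] [-0.53692015  0.30378235 -0.32937664] [ 0.32004334  0.16589505 -0.03369489] 62.374463259296235
brass [([221.1, 228.0], [217, 221, 10, 17, 125]), ([300.4, 227.4], [296, 221, 10, 16, 123]), ([219.7, 263.6], [215, 259, 10, 10, 78]), ([302.0, 263.8], [298, 259, 9, 10, 80])]
TCP in gauge -16.777465422653975 -1.3862853135148618 59.50965190250418
pin pred [array([304.8, 282.4]), array([302.2, 231.5])]
pin pred [array([220.8, 282.5]), array([223.1, 231.6])]
spindle pred [array([263.3, 306.4]), array([263.5, 369.9])]
245 [108, 108, 108, 111, 96, 33, 36, 85, 134, 136, 137, 139, 138, 140, 142, 140, 140, 140, 140, 142, 140, 141, 141, 140, 143, 141, 143, 141, 143, 144, 140, 144, 142, 145, 142, 142, 142, 142, 143, 141, 141, 142, 142, 140, 140, 139, 140, 140, 138, 138, 137, 136, 136, 142, 69, 41, 26, 105, 109, 112, 112, 198]
262 [110, 102, 33, 28, 108, 133, 134, 133, 130, 116, 117, 115, 116, 119, 132, 116, 106, 105, 105, 194, 188, 181, 143, 190, 195, 197, 199, 201, 202, 203, 203, 203, 204, 202, 199, 197, 196, 196, 194, 147, 139, 132, 129, 103, 106, 107, 169, 193, 194, 196, 198, 198, 190, 140, 133, 134, 132, 86, 37, 33, 110, 110]
300 [35, 31, 30, 30, 25, 32, 130, 126, 115, 116, 111, 109, 113, 112, 111, 110, 107, 110, 119, 143, 141, 143, 142, 142, 138, 126, 125, 128, 128, 126, 127, 128, 126, 126, 125, 124, 121, 153, 149, 145, 147, 144, 145, 145, 144, 145, 146, 144, 143, 144, 145, 144, 144, 146, 142, 128, 31, 29, 33, 25, 26, 38]
315 [32, 33, 37, 33, 143, 147, 128, 125, 112, 113, 112, 109, 111, 110, 112, 109, 109, 111, 124, 145, 143, 143, 145, 143, 133, 128, 124, 127, 127, 136, 129, 132, 124, 125, 127, 123, 120, 152, 151, 146, 145, 142, 144, 146, 145, 145, 145, 145, 143, 143, 147, 145, 144, 147, 143, 139, 130, 117, 31, 29, 33, 37]
```

Call:
apply_moves(
  deltas=[
    [-0.14,0,0.165,0,0,0,0.4],
    [-0.14,0,0.165,0,0,0,0.4],
    [0.05,0,0.045,0,0,0,0.4],
    [0.05,0,0.045,0,0,0,0.4],
    [0,0,0,0,0,0,0.4],
  ],
)

```text
time: 12.62
tool_pos: [562.7, -112.5, 54.5]
tcp_rot: [-180.0, 48.8, 122.5]
ft_force: [0.2, 0.3, -1.0]
finger_gap: 62.3
grip_force: 43.6
```

```bash
python3 chk.py w11
```

```text
[ 562.74512808 -112.48465796   54.50001762] [-179.95198666   48.79510079  122.5364984 ] [ 0.2213339   0.33654076 -1.04451573] [ 0.30236143  0.21582787 -0.01469681] 62.3283239909498
brass [([218.8, 229.3], [214, 222, 11, 16, 142]), ([303.8, 228.9], [298, 222, 11, 16, 140]), ([216.1, 264.6], [212, 260, 10, 9, 60]), ([305.7, 265.3], [301, 261, 10, 8, 48]), ([215.5, 285.8], [211, 283, 10, 7, 57]), ([306.6, 285.5], [302, 283, 10, 6, 54])]
TCP in gauge -4.197434741457828 -1.5465246102516845 54.50001762009613
pin pred [array([308.6, 288.5]), array([305.5, 233.5])]
pin pred [array([217.9, 288.6]), array([220.6, 233.6])]
spindle pred [array([263.8, 316.1]), array([264.1, 386.8])]
```

Call:
apply_moves(
  deltas=[
    [-0.044,0,0.05,0,0,0,0.4],
    [-0.044,0,0.05,0,0,0,0.4],
    [0,0,0,0,0,0,0.4],
  ],
)

```text
time: 13.05
tool_pos: [565.3, -116.1, 55.1]
tcp_rot: [180.0, 48.8, 122.5]
ft_force: [-0.1, -0.2, -0.4]
finger_gap: 62.4
grip_force: 43.6
```

Call:
apply_moves(
  deltas=[
    [-0.044,0,0.05,0,0,0,0.4],
    [0,0,0,0,0,0,0.4],
  ],
)

```text
time: 13.3
tool_pos: [566.3, -117.7, 55.0]
tcp_rot: [180.0, 48.8, 122.5]
ft_force: [-1.0, -0.8, -0.5]
finger_gap: 61.8
grip_force: 43.6
```

```bash
python3 chk.py w12
```

```text
[ 566.32841364 -117.71591258   55.0039308 ] [179.99674473  48.81959355 122.49033443] [-1.01093166 -0.77700336 -0.50367492] [0.32219744 0.20520859 0.01024101] 61.776717409409315
brass [([216.7, 224.3], [212, 217, 11, 18, 142]), ([304.8, 223.8], [299, 217, 11, 17, 140]), ([214.7, 263.1], [210, 259, 10, 10, 84]), ([306.6, 263.4], [302, 259, 10, 10, 84]), ([213.2, 283.8], [209, 282, 10, 4, 26]), ([307.9, 283.7], [303, 282, 10, 4, 29])]
TCP in gauge 2.139480042427215 -1.3241029436058398 55.00393079541736
pin pred [array([309.7, 285.6]), array([306.5, 229. ])]
pin pred [array([216.1, 285.7]), array([218.9, 229.1])]
spindle pred [array([263.4, 313.7]), array([263.7, 387.4])]
```

Call:
apply_moves(
  deltas=[
    [-0.033,0,0.038,0,0,0,0.4],
    [0,0,0,0,0,0,0.4],
  ],
)

```text
time: 13.6
tool_pos: [567.1, -119.0, 55.0]
tcp_rot: [-180.0, 48.8, 122.5]
ft_force: [0.9, -0.2, 0.2]
finger_gap: 62.7
grip_force: 43.6
```

Call:
apply_moves(
  deltas=[
    [-0.033,0,0.038,0,0,0,0.4],
    [0,0,0,0,0,0,0.4],
  ],
)

```text
time: 13.85
tool_pos: [567.8, -119.6, 54.6]
tcp_rot: [180.0, 48.8, 122.5]
ft_force: [-3.2, 5.1, 1.2]
finger_gap: 62.1
grip_force: 44.0
```

Call:
apply_moves(
  deltas=[
    [-0.033,0,0.038,0,0,0,0.4],
    [0,0,0,0,0,0,0.4],
  ],
)

```text
time: 14.1
tool_pos: [568.4, -120.0, 54.1]
tcp_rot: [180.0, 48.7, 122.6]
ft_force: [-6.9, 12.8, 3.2]
finger_gap: 62.1
grip_force: 44.6
```

Call:
apply_moves(
  deltas=[
    [0.037,0,-0.043,0,0,0,0.4],
    [0.015,0,0.013,0,0,0,0.4],
    [0,0,0,0,0,0,0.4],
  ],
)

```text
time: 14.48
tool_pos: [567.8, -119.6, 54.2]
tcp_rot: [180.0, 48.8, 122.5]
ft_force: [-2.8, 6.0, 1.8]
finger_gap: 62.6
grip_force: 44.1
```

Call:
apply_moves(
  deltas=[
    [0.015,0,0.013,0,0,0,0.4],
    [0,0,0,0,0,0,0.4],
  ],
)

```text
time: 14.72
tool_pos: [568.0, -119.7, 54.0]
tcp_rot: [180.0, 48.8, 122.5]
ft_force: [-5.6, 6.9, 3.4]
finger_gap: 62.2
grip_force: 44.3
```

Call:
apply_moves(
  deltas=[
    [0.015,0,0.013,0,0,0,0.4],
    [0,0,0,0,0,0,0.4],
  ],
)

```text
time: 14.98
tool_pos: [568.1, -119.7, 53.7]
tcp_rot: [179.9, 48.8, 122.5]
ft_force: [-7.3, 7.5, 5.4]
finger_gap: 62.5
grip_force: 44.5
```

Call:
apply_moves(
  deltas=[
    [0.022,0,-0.025,0,0,0,0.4],
    [0.015,0,0.013,0,0,0,0.4],
    [0,0,0,0,0,0,0.4],
  ],
)

```text
time: 15.35
tool_pos: [567.8, -119.3, 53.7]
tcp_rot: [179.9, 48.9, 122.4]
ft_force: [-6.3, 5.4, 10.2]
finger_gap: 62.4
grip_force: 44.5
```

Call:
apply_moves(
  deltas=[
    [0.015,0,0.013,0,0,0,0.4],
    [0,0,0,0,0,0,0.4],
  ],
)

```text
time: 15.6
tool_pos: [567.9, -119.4, 53.7]
tcp_rot: [179.9, 49.0, 122.4]
ft_force: [-9.9, 7.8, 15.0]
finger_gap: 62.1
grip_force: 44.9
```

```bash
python3 chk.py w13
```

```text
[ 567.94189238 -119.3951489    53.66715329] [179.93039581  48.95273493 122.40401948] [-9.91260168  7.82595014 15.04556281] [-0.45249768  0.28317464 -0.50424651] 62.13666202065432
brass [([215.2, 225.3], [210, 218, 12, 18, 155]), ([304.6, 225.0], [299, 218, 11, 18, 152]), ([306.7, 264.0], [302, 259, 10, 10, 74]), ([213.1, 263.8], [208, 260, 11, 9, 72]), ([212.2, 285.3], [207, 282, 11, 7, 60]), ([307.5, 284.9], [303, 283, 10, 5, 46])]
TCP in gauge 4.421851293044867 -0.8615776036529854 53.66715329206993
pin pred [array([309.6, 287.5]), array([306.3, 230. ])]
pin pred [array([214.4, 287.7]), array([217.4, 230.2])]
spindle pred [array([262.4, 316.9]), array([262.6, 392.3])]
```

Call:
apply_moves(
  deltas=[
    [-0.014,0,-0.038,0,0,0,0.4],
    [0,0,0,0,0,0,0.4],
  ],
  grip_force=20,
)

```text
time: 15.9
tool_pos: [567.3, -118.9, 53.7]
tcp_rot: [180.0, 48.9, 122.4]
ft_force: [-3.4, 2.5, 6.6]
finger_gap: 62.3
grip_force: 44.1
```

Call:
apply_moves(
  deltas=[
    [0,0,0,0,0,0,0.78],
    [0,0,0,0,0,0,0.8],
    [0,0,0,0,0,0,0.84],
    [0,0,0,0,0,0,0.9],
    [0,0,0,0,0,0,0.95],
    [0,0,0,0,0,0,1],
    [0,0,0,0,0,0,1],
    [0,0,0,0,0,0,1],
  ],
)

```text
time: 16.9
tool_pos: [566.9, -118.6, 53.0]
tcp_rot: [180.0, 48.8, 122.5]
ft_force: [0.7, 0.1, -0.2]
finger_gap: 85.6
grip_force: 0.0
```

```bash
python3 chk.py w14 255 262; python3 - <<'E'
from h import *
P=pose()
O=np.array([566.3,-115.2,0]);a=np.radians(-57.6);g=np.array([np.cos(a),np.sin(a),0]);l=np.array([-g[1],g[0],0])
for dx in (0,-3): print(dx,[proj_tool(P[0].T@(O+g*(dx+u)+l*v+[0,0,z]-P[1])) for u,v,z in((-32.5,0,50),(-32.5,0,59),(0,32.5,54.5),(0,-32.5,54.5),(32.5,0,59))])
p=cv2.imread('pics/w14.png')
for u in (215,245,277,305): print(u,[int(p[r,u].mean()) for r in range(216,300,2)])
E
```

```text
[ 566.94528953 -118.63859258   53.04837543] [179.99832462  48.81603088 122.49860765] [ 0.68096573  0.13052158 -0.24338112] [ 0.32612262  0.17960533 -0.01162811] 85.58110053679256
brass [([216.3, 227.4], [212, 219, 11, 20, 158]), ([305.0, 227.1], [299, 220, 12, 18, 153]), ([214.3, 265.5], [210, 261, 10, 9, 71]), ([307.1, 265.8], [302, 261, 11, 9, 71]), ([213.0, 286.8], [208, 284, 11, 7, 58]), ([308.4, 286.4], [303, 284, 11, 6, 52])]
TCP in gauge 3.249063158577078 -1.2976540667251653 53.04837543023376
pin pred [array([310.2, 289.3]), array([306.9, 232. ])]
pin pred [array([215.5, 289.4]), array([218.4, 232.1])]
spindle pred [array([263.4, 318.7]), array([263.7, 393.8])]
255 [122, 121, 120, 120, 131, 139, 137, 136, 140, 140, 142, 140, 143, 142, 144, 144, 143, 147, 145, 145, 143, 146, 145, 146, 145, 148, 148, 146, 148, 150, 149, 151, 149, 150, 148, 149, 150, 147, 146, 145, 147, 144, 142, 146, 145, 145, 143, 143, 141, 142, 144, 141, 140, 141, 136, 137, 136, 196, 210, 210, 210, 209]
262 [150, 152, 149, 149, 143, 140, 136, 138, 146, 161, 164, 160, 126, 120, 110, 133, 189, 207, 211, 211, 210
[... 581 characters left out ...]
, 136, 137, 138, 137, 141, 110, 100, 129, 124, 110, 112, 113, 113]
245 [131, 132, 133, 134, 126, 118, 115, 127, 132, 132, 135, 139, 143, 146, 144, 144, 144, 142, 143, 143, 156, 204, 207, 208, 205, 203, 138, 124, 127, 140, 144, 142, 141, 143, 144, 152, 124, 126, 125, 124, 127, 124]
277 [129, 132, 134, 132, 127, 116, 115, 125, 129, 132, 134, 141, 141, 143, 144, 145, 145, 144, 145, 144, 166, 154, 124, 149, 206, 204, 139, 124, 128, 141, 144, 143, 143, 144, 143, 179, 176, 124, 124, 124, 123, 124]
305 [65, 58, 95, 99, 98, 97, 96, 101, 100, 102, 119, 124, 136, 141, 140, 140, 141, 141, 143, 141, 143, 159, 206, 178, 100, 97, 97, 111, 138, 139, 140, 136, 138, 139, 117, 96, 95, 132, 143, 145, 144, 144]
```

Call:
apply_moves(
  deltas=[
    [0.22,0,-0.25,0,0,0,1],
    [0.44,0,-0.5,0,0,0,1],
    [0.44,0,-0.5,0,0,0,1],
    [0.44,0,-0.5,0,0,0,1],
    [0.44,0,-0.5,0,0,0,1],
    [0.44,0,-0.5,0,0,0,1],
    [0.3,0,-0.4,0,0,0,1],
    [0,0,0,0,0,0,1],
  ],
)

```text
time: 17.95
tool_pos: [499.7, -12.4, 53.9]
tcp_rot: [180.0, 48.8, 122.6]
ft_force: [-0.4, -0.3, 0.3]
finger_gap: 85.1
grip_force: 0.0
```

```bash
python3 chk.py w15; python3 - <<'E'
from h import *
P=pose();p=cv2.imread('pics/w15.png')
O=np.array([566.3,-115.2,0]);a=np.radians(-57.6);g=np.array([np.cos(a),np.sin(a),0]);l=np.array([-g[1],g[0],0])
for dx in (0,-3): print(dx,[proj_tool(P[0].T@(O+g*(dx+u)+l*v+[0,0,z]-P[1])) for u,v,z in((-32.5,0,50),(-32.5,0,59),(0,32.5,54.5),(0,-32.5,54.5),(32.5,0,59))])
for u in (245,277): print(u,[int(p[r,u].mean()) for r in range(240,330,2)])
for r in (272,276,280): print(r,[int(x) for x in p[r,190:332:3].mean(1)])
E
```

```text
[499.71033901 -12.37352242  53.93884375] [179.99832837  48.81769996 122.5964309 ] [-0.37252542 -0.32145611  0.28523471] [0.28417877 0.20848278 0.05695321] 85.05525500387972
brass [([233.0, 275.8], [231, 267, 6, 22, 94]), ([287.0, 275.7], [284, 268, 7, 19, 88]), ([232.0, 308.4], [229, 308, 7, 2, 12]), ([287.7, 308.5], [285, 308, 6, 2, 11])]
TCP in gauge -122.49979113409654 -1.1263284049178346 53.93884375106373
pin pred [array([289.2, 309.7]), array([288.1, 274.4])]
pin pred [array([233.7, 309.8]), array([234.7, 274.5])]
spindle pred [array([261.6, 327.9]), array([261.7, 367.1])]
0 [array([261.8, 288. ]), array([261.9, 301.9]), array([304.5, 300.2]), array([218.7, 300.3]), array([261.5, 310.2])]
-3 [array([261.9, 287.3]), array([261.9, 301.4]), array([305. , 299.7]), array([218.3, 299.8]), array([261.5, 309.9])]
245 [119, 139, 147, 111, 114, 130, 185, 179, 117, 117, 109, 109, 109, 107, 113, 112, 110, 106, 110, 106, 97, 102, 111, 111, 115, 121, 125, 124, 125, 125, 125, 125, 124, 123, 123, 124, 125, 124, 122, 123, 125, 122, 125, 124, 117]
277 [87, 81, 81, 106, 111, 116, 109, 108, 109, 10
[... 175 characters left out ...]
]
272 [83, 81, 79, 84, 77, 78, 81, 95, 102, 131, 151, 149, 150, 147, 83, 86, 144, 104, 108, 112, 112, 114, 113, 113, 111, 114, 113, 112, 110, 105, 100, 101, 83, 85, 147, 148, 148, 131, 176, 177, 174, 174, 171, 173, 172, 176, 179, 180]
276 [87, 86, 85, 83, 101, 97, 102, 100, 102, 103, 106, 116, 157, 173, 84, 80, 161, 99, 108, 107, 109, 115, 115, 113, 114, 113, 112, 112, 108, 107, 107, 148, 80, 88, 166, 169, 173, 177, 180, 180, 182, 183, 185, 185, 186, 185, 185, 185]
280 [131, 126, 126, 128, 129, 106, 99, 100, 102, 104, 109, 105, 181, 168, 83, 84, 168, 99, 95, 98, 102, 101, 97, 97, 100, 97, 102, 100, 99, 99, 98, 115, 80, 89, 159, 172, 173, 178, 180, 181, 182, 185, 184, 186, 185, 185, 186, 186]
```

Call:
apply_moves(
  deltas=[
    [-0.9,0,-0.79,0,0,0,1],
    [-0.9,0,-0.79,0,0,0,1],
    [-0.9,0,-0.79,0,0,0,1],
    [-0.9,0,-0.79,0,0,0,1],
    [-0.9,0,-0.79,0,0,0,1],
    [-0.9,0,-0.79,0,0,0,1],
    [-0.6,0,-0.52,0,0,0,0],
    [0,0,0,0,0.65,0,0],
  ],
)

```text
time: 19.0
tool_pos: [500.4, -13.3, 295.4]
tcp_rot: [179.8, 45.9, 122.3]
ft_force: [0.2, 1.3, -0.1]
finger_gap: 51.5
grip_force: 0.0
```

Call:
apply_moves(
  deltas=[
    [0,0,0,0,1,0,0],
    [0,0,0,0,1,0,0],
    [0,0,0,0,1,0,0],
    [0,0,0,0,1,0,0],
    [0,0,0,0,1,0,0],
    [0,0,0,0,1,0,0],
    [0,0,0,0,1,0,0],
    [0,0,0,0,1,0,0],
  ],
)

```text
time: 20.0
tool_pos: [499.8, -14.1, 293.5]
tcp_rot: [180.0, 9.1, 122.4]
ft_force: [-0.1, 0.9, -0.3]
finger_gap: 0.3
grip_force: 0.0
```

Call:
apply_moves(
  deltas=[
    [0,0,0,0,1,0,0],
    [0,0,0,0,1,0,0],
    [0,0,0,0,0,0,0],
    [0,0,0,0,0,0,0],
  ],
)

```text
time: 20.5
tool_pos: [499.7, -13.7, 293.0]
tcp_rot: [-180.0, 0.1, 122.4]
ft_force: [-0.6, 0.8, -0.9]
finger_gap: -0.3
grip_force: 0.0
```

```bash
python3 chk.py w16; python3 - <<'E'
from h import *
p=cv2.imread('pics/w16.png')
cv2.imwrite('pics/w16c.png',cv2.resize(p[150:350,160:360],(600,600),interpolation=cv2.INTER_CUBIC))
E
```

```text
[499.69211527 -13.68740239 293.00797949] [-1.79972601e+02  8.84959080e-02  1.22442494e+02] [-0.6023638   0.80402926 -0.91666853] [ 0.0417141  -0.02008031  0.02241999] -0.28018450056589356
brass []
TCP in gauge -121.40021035211309 -1.8457273112634045 293.0079794857205
pin pred [array([280.8, 277.2]), array([279.5, 265.3])]
pin pred [array([243.1, 277.3]), array([244.2, 265.3])]
spindle pred [array([262. , 263.3]), array([262.1, 275.3])]
```

View pics/w16c.png

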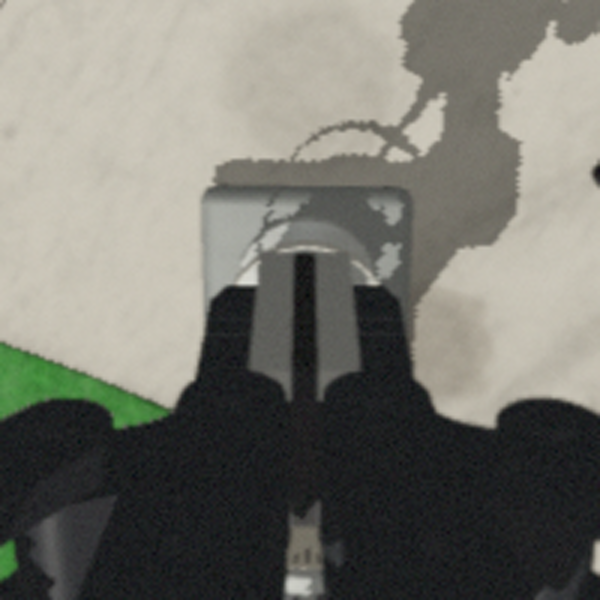

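Call:
apply_moves(
  deltas=[
    [0,0,0,0,0,0,1],
    [0,0,0,0,0,0,1],
    [0,0,0,0,0,0,1],
    [0,0,0,0,0,0,1],
  ],
)

```text
time: 21.05
tool_pos: [499.7, -13.1, 293.3]
tcp_rot: [180.0, 0.0, 122.5]
ft_force: [-0.2, -0.3, -0.5]
finger_gap: 72.5
grip_force: 0.0
```

```bash
python3 chk.py w17; python3 - <<'E'
from h import *
P=pose();p=cv2.imread('pics/w17.png');q=cv2.cvtColor(p,cv2.COLOR_BGR2GRAY)
O=np.array([566.3,-115.2,0]);a=np.radians(-57.6);g=np.array([np.cos(a),np.sin(a),0]);l=np.array([-g[1],g[0],0])
for dx in (0,-3): print(dx,[proj_tool(P[0].T@(O+g*(dx+u)+l*v+[0,0,z]-P[1])) for u,v,z in((-32.5,0,50),(-32.5,0,59),(0,32.5,59),(0,-32.5,59),(32.5,0,59))])
for u in (250,256,262,268,274): print(u,[int(x) for x in q[215:295,u]])
for r in (250,254,258): print(r,[int(x) for x in q[r,222:302]])
E
```

```text
[499.71479914 -13.05258699 293.26618752] [1.79997959e+02 1.04900447e-02 1.22509138e+02] [-0.20372756 -0.25744752 -0.48546009] [0.00064605 0.02522676 0.0290879 ] 72.47123802525094
brass [([243.1, 266.2], [242, 263, 4, 8, 22]), ([278.5, 266.6], [277, 263, 4, 9, 28]), ([241.9, 277.3], [241, 275, 3, 5, 13]), ([279.8, 277.3], [278, 275, 4, 5, 15])]
TCP in gauge -121.9240480879304 -1.4864235831446266 293.2661875210269
pin pred [array([280.2, 277.8]), array([279. , 265.9])]
pin pred [array([242.6, 277.8]), array([243.7, 265.9])]
spindle pred [array([261.5, 263.9]), array([261.5, 275.9])]
0 [array([261.5, 229.6]), array([261.5, 232.7]), array([288.6, 257.7]), array([234.3, 257.7]), array([261.4, 281.4])]
-3 [array([261.5, 227.3]), array([261.5, 230.4]), array([288.7, 255.4]), array([234.3, 255.4]), array([261.4, 279.3])]
250 [93, 91, 93, 124, 153, 157, 137, 153, 141, 132, 99, 123, 175, 180, 180, 180, 179, 166, 119, 137, 188, 169, 133, 163, 163, 148, 122, 166, 193, 199, 198, 201, 198, 199, 201, 201, 202, 203, 202, 201, 202, 199, 202, 200, 201, 203, 203, 200, 201, 200, 201, 193, 175, 166, 164,
[... 2105 characters left out ...]
165, 164, 164, 166, 182, 201, 203, 204, 205, 204, 204, 205, 204, 201, 201, 201, 200, 199, 199, 198, 197, 199, 197, 196, 196, 195, 195, 189, 163, 118, 111, 110, 111, 111, 110, 111, 111, 108, 110, 108, 114, 108, 109, 107, 100, 90, 86, 84, 86, 91, 101, 103, 88, 83, 83, 85, 84, 81, 81, 83, 97, 132, 153, 155, 157]
258 [189, 188, 190, 191, 187, 165, 152, 156, 160, 165, 166, 167, 175, 172, 154, 162, 167, 164, 165, 156, 136, 120, 168, 201, 203, 204, 202, 203, 200, 200, 200, 198, 199, 198, 198, 197, 197, 195, 195, 194, 195, 192, 170, 122, 111, 110, 108, 110, 108, 110, 107, 109, 113, 126, 164, 186, 162, 104, 83, 84, 83, 87, 85, 84, 88, 105, 104, 91, 85, 83, 80, 78, 76, 84, 91, 125, 151, 155, 154, 155]
```

Call:
apply_moves(
  deltas=[
    [0,0,-0.8,0,0,0,0],
    [0,0.05,-0.8,0,0,0,0],
    [0,0,-0.7,0,0,0,0],
    [0,0,0,0,0,0,0],
    [0,0,0,0,0,0,0],
    [0,0,0,0,0,0,0],
    [0,0,0,0,0,0,0],
  ],
)

```text
time: 21.98
tool_pos: [500.7, -12.3, 361.3]
tcp_rot: [-179.9, -0.1, 122.5]
ft_force: [-0.1, -0.1, -0.4]
finger_gap: 0.1
grip_force: 0.0
```

Call:
apply_moves(
  deltas=[
    [-0.97,0,0,0,0,0,0],
    [-0.97,0,0,0,0,0,0],
    [-0.97,0,0,0,0,0,0],
    [-0.97,0,0,0,0,0,0],
    [-0.97,0,0,0,0,0,0],
    [-0.97,0,0,0,0,0,0],
    [-0.97,0,0,0,0,0,0],
    [-0.97,0,0,0,0,0,0],
  ],
)

```text
time: 22.98
tool_pos: [626.4, -209.5, 361.6]
tcp_rot: [-180.0, -0.0, 122.5]
ft_force: [0.8, 0.2, -0.5]
finger_gap: -0.1
grip_force: 0.0
```

Call:
apply_moves(
  deltas=[
    [0,0,0.7,0,0,0,0],
    [0,0,0.7,0,0,0,0],
    [0,0,0.7,0,0,0,0],
    [0,0,0.2,0,0,0,0],
    [0,0,0,0,0,0,0],
  ],
)

```text
time: 23.6
tool_pos: [625.9, -208.5, 292.9]
tcp_rot: [-180.0, -0.0, 122.5]
ft_force: [-0.0, -0.4, 0.0]
finger_gap: -0.1
grip_force: 0.0
```

```bash
python3 chk.py w18;python3 - <<'E'
from h import *
d=snapshot("side")
print([(b[0],onz(ray('side',b[0]),291)) for b in blobs(d,(0,170,90),(8,255,255),10) if 250<b[0][0]<330 and 130<b[0][1]<190])
E
```

```text
[ 625.87659391 -208.51365583  292.91098189] [-1.79974992e+02 -3.52662034e-02  1.22504432e+02] [-0.00878285 -0.37182739  0.03503254] [-0.00566887 -0.04902886 -0.04161764] -0.051607088487739525
brass [([242.1, 18.4], [240, 14, 7, 8, 25]), ([274.5, 18.9], [271, 15, 7, 7, 31]), ([237.9, 78.2], [235, 76, 7, 6, 27]), ([281.7, 79.0], [279, 76, 6, 6, 27])]
TCP in gauge 110.7100608198229 0.3022248108296231 292.9109818891161
pin pred [array([282.6,  77.6]), array([281. ,  78.3])]
pin pred [array([237.6,  77.5]), array([239.3,  78.3])]
spindle pred [array([260.1,  47.1]), array([260. ,  43.7])]
[([315.4, 163.2], array([ 602.447779  , -172.12099242,  291.        ]))]
```

Call:
apply_moves(
  deltas=[
    [0.4,0,0,0,0,0,0],
    [0.4,0,0,0,0,0,0],
    [0.4,0,0,0,0,0,0],
    [0.4,0,0,0,0,0,0],
    [0.4,0,0,0,0,0,0],
    [0.4,0,0,0,0,0,0],
    [0.4,0,0,0,0,0,0],
    [0.3,0,0,0,0,0,0],
  ],
)

```text
time: 24.7
tool_pos: [575.6, -129.5, 292.9]
tcp_rot: [-180.0, -0.0, 122.5]
ft_force: [1.1, -0.9, -1.2]
finger_gap: -0.1
grip_force: 0.7
```

Call:
apply_moves(
  deltas=[
    [0.2,0,0,0,0,0,0],
    [0.15,0,0,0,0,0,0],
    [0,0,0,0,0,0,0],
  ],
)

```text
time: 25.08
tool_pos: [570.3, -121.1, 293.3]
tcp_rot: [-180.0, -0.0, 122.5]
ft_force: [0.5, 0.3, -0.4]
finger_gap: -0.1
grip_force: 0.0
```

Call:
apply_moves(
  deltas=[
    [0.15,0,0,0,0,0,0],
    [0,0,0,0,0,0,0],
  ],
)

```text
time: 25.32
tool_pos: [567.9, -117.5, 293.2]
tcp_rot: [-180.0, -0.0, 122.5]
ft_force: [0.3, 0.2, -0.8]
finger_gap: -0.1
grip_force: 0.1
```

Call:
apply_moves(
  deltas=[
    [0.1,0,0,0,0,0,0],
    [0,0,0,0,0,0,0],
  ],
)

```text
time: 25.58
tool_pos: [566.6, -115.6, 293.1]
tcp_rot: [180.0, 0.1, 122.5]
ft_force: [3.2, -3.2, -2.0]
finger_gap: 0.4
grip_force: 2.4
```

Call:
apply_moves(
  deltas=[
    [0.1,0,0,0,0,0,0],
    [0,0,0,0,0,0,0],
  ],
)

```text
time: 25.82
tool_pos: [566.2, -115.0, 293.2]
tcp_rot: [180.0, 0.3, 122.4]
ft_force: [10.8, -13.5, -7.3]
finger_gap: -0.0
grip_force: 8.5
```

```bash
python3 - <<'E'
from h import *
d=snapshot("side");cv2.imwrite('pics/d19.png',d[:,:,::-1])
print([(b[0],onz(ray('side',b[0]),291)) for b in blobs(d,(0,170,90),(8,255,255),5) if 250<b[0][0]<330 and 130<b[0][1]<190])
print(onz(ray('side',(291.1,162.4)),291))
E
```

```text
[([253.0, 159.0], array([519.55449061,  14.40430275, 291.        ])), ([271.0, 163.7], array([522.19345366, -51.38175363, 291.        ])), ([289.1, 163.5], array([ 554.62631557, -100.33301181,  291.        ]))]
[ 564.95257945 -102.48560493  291.        ]
```

Call:
apply_moves(
  deltas=[
    [0.06,0,0,0,0,0,0],
    [0,0,0,0,0,0,0],
    [-0.5,0,0,0,0,0,0],
    [-1,0,0,0,0,0,0],
    [-1,0,0,0,0,0,0],
    [0,0,-0.9,0,0,0,0],
    [0,0,-0.9,0,0,0,0],
    [0,0,-0.7,0,0,0,0],
  ],
)

```text
time: 26.88
tool_pos: [604.3, -174.2, 369.6]
tcp_rot: [180.0, -0.0, 122.5]
ft_force: [0.1, -0.0, -0.0]
finger_gap: 0.2
grip_force: 0.0
```

Call:
apply_moves(
  deltas=[
    [0.95,0,0,0,0,0,0],
    [0.95,0,0,0,0,0,0],
    [0.95,0,0,0,0,0,0.5],
    [0.95,0,0,0,0,0,1],
    [0.95,0,0,0,0,0,1],
    [0.95,0,0,0,0,0,1],
    [0.7,0,0,0,0,0,1],
    [0,0,0,0,0,0,1],
  ],
)

```text
time: 27.88
tool_pos: [500.7, -11.3, 368.7]
tcp_rot: [180.0, 0.0, 122.6]
ft_force: [0.7, 0.2, 0.1]
finger_gap: 85.7
grip_force: 0.0
```

Call:
apply_moves(
  deltas=[
    [0,0,0.8,0,0,0,1],
    [0,0,0.8,0,0,0,1],
    [0,0,0.6,0,0,0,1],
    [0,0,0,0,0,0,1],
  ],
)

```text
time: 28.38
tool_pos: [500.3, -12.6, 300.5]
tcp_rot: [-179.9, -0.1, 122.5]
ft_force: [0.4, 0.3, -0.8]
finger_gap: 85.4
grip_force: 0.0
```

```bash
python3 chk.py w20; python3 - <<'E'
from h import *
P=pose();p=cv2.imread('pics/w20.png');q=cv2.cvtColor(p,cv2.COLOR_BGR2GRAY)
O=np.array([566.3,-115.2,0]);a=np.radians(-57.6);g=np.array([np.cos(a),np.sin(a),0]);l=np.array([-g[1],g[0],0])
for dx in (0,-3): print(dx,[proj_tool(P[0].T@(O+g*(dx+u)+l*v+[0,0,z]-P[1])) for u,v,z in((-32.5,0,59),(0,32.5,59),(0,-32.5,59),(0,0,59),(0,0,74))])
for u in (258,260,262): print(u,[int(x) for x in q[215:285,u]])
for r in (250,254,257,260,263,267,272): print(r,[int(x) for x in q[r,228:296]])
print('red',blobs(p[:,:,::-1].copy(),(0,170,90),(8,255,255),10))
print('knob pred',[proj_tool(P[0].T@(O+x*g+[0,0,291]-P[1])) for x in(-20.3,-15)])
d=snapshot("side");c=snapshot('scene')
print([(b[0],onz(ray('side',b[0]),291)) for b in blobs(d,(0,170,90),(8,255,255),8) if 250<b[0][0]<330 and 130<b[0][1]<190])
print([b for b in blobs(c,(0,170,110),(6,255,255),5) if abs(b[0][0]-261)<20 and 140<b[0][1]<175])
# bystander displacement check vs start views
for n,i in(('scene',c),('side',d)):
    o=cv2.imread(f'pics/{n}0.png')[:,:,::-1]
    for nm,lo,hi in(('blue',(95,120,60),(110,255,255)),):
        print(n,[b[0] for b in blobs(o.copy(),lo,hi,25)],[b[0] for b in blobs(i,lo,hi,25)])
E
```

```text
[500.34895034 -12.61501921 300.46698104] [-1.79853311e+02 -1.17391771e-01  1.22472478e+02] [ 0.37396016  0.27838861 -0.75669461] [ 0.0239318  -0.00958959 -0.0108221 ] 85.37470739738399
brass [([243.7, 263.9], [242, 261, 4, 7, 18]), ([278.4, 264.4], [277, 261, 4, 8, 27]), ([242.2, 274.8], [241, 273, 4, 4, 11]), ([279.6, 275.2], [278, 273, 4, 5, 14])]
TCP in gauge -121.9537035839921 -0.7165314724589424 300.466981040454
pin pred [array([279.9, 275.3]), array([278.8, 263.7])]
pin pred [array([242.8, 275.2]), array([244. , 263.7])]
spindle pred [array([261.4, 261.4]), array([261.4, 273. ])]
0 [array([260.7, 229.8]), array([287.3, 254.3]), array([234.1, 254.3]), array([260.7, 254.3]), array([260.7, 260.3])]
-3 [array([260.7, 227.4]), array([287.4, 252.1]), array([234. , 252.1]), array([260.7, 252.1]), array([260.7, 258. ])]
258 [111, 129, 142, 133, 124, 96, 89, 101, 117, 121, 122, 120, 119, 118, 109, 118, 170, 131, 113, 99, 98, 109, 163, 190, 193, 194, 193, 193, 191, 195, 193, 194, 195, 194, 195, 197, 196, 197, 196, 193, 193, 188, 186, 191, 195, 191, 193, 194, 193, 191, 191, 188, 182, 159,
[... 3114 characters left out ...]
1.38175363, 291.        ])), ([289.4, 163.5], array([ 555.14615991, -101.15740449,  291.        ]))]
[([261.3, 161.0], [260, 160, 4, 3, 9])]
scene [[161.8, 19.7], [140.5, 42.3], [166.7, 88.3], [141.0, 268.0], [299.9, 283.7], [222.9, 315.3]] [[161.7, 19.7], [140.7, 42.1], [196.5, 60.9], [166.6, 88.2], [140.9, 268.0], [299.9, 283.7], [223.0, 315.3]]
side [[116.4, 18.3], [343.2, 56.8], [378.0, 97.6], [400.8, 99.4], [327.9, 166.2], [248.0, 177.9], [208.9, 213.2], [236.0, 227.6], [230.5, 249.7], [332.0, 291.3], [328.6, 297.3]] [[116.0, 18.3], [343.2, 56.8], [378.0, 97.5], [400.9, 99.4], [328.0, 165.9], [247.9, 177.9], [208.9, 213.3], [236.0, 227.8], [230.4, 249.8], [332.1, 291.3], [328.7, 297.3]]
```

```bash
python3 -c "
from bench import *
print(hand_in())"
```

```text
the job is handed in; nothing more can be done
None
```

The job is handed in at about 28.5 s of the 72 s allowed. The last pictures show the lens flat on the stage against the stops, the lever fully forward, the spindle on the middle of the lens and no sign that anything else on the bench moved, though I checked only the blue items' positions.

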